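Mount a sighting base on its stand, over spigot and pin, and latch it

TASK

Mount the sighting base on the instrument stand: lower it gently over the centre spigot, turn it by feel until the anti-rotation pin slips into the hole in its flange and the flange sits fully down on the stand, never forcing it against the pin. Then let go of it and swing the latch lever round as far as it goes, so that its nose lies over the flange. Leave the other things on the table where they are.

Things in the scene. Friction and masses are not known exactly. Their poses are not given: they have to be found in the camera images.
- base_mid (a point): Centre of the loose sighting base, 30 mm above its underside, 0.45 kg, standing upright, 68 mm high. Round flange 94 mm across, 8 mm thick; on it a dark housing 44 mm long (own x), 40 mm wide (own y: two flat sides to grip across), up to 60 mm, then a toothed rail 21 mm wide along x. Own -x side: drive knob 20 mm across, sticking out 13 mm, 36 mm up. z points up its axis.
- base_foot (a point): Point on the sighting base's axis at the flange's underside, 30 mm below base_mid, same axes. A bore 17.5 mm wide and 44 mm deep runs up from it. When the base is fully home this point coincides with point seat.
- base_hole (a point): The pin hole of the sighting base, at the flange's underside: one through hole 8.5 mm wide, 37 mm from the base's axis on its own +x side, to be seen from above. Same axes as base_mid.
- stand: Instrument stand, fixed to the table: three-armed foot with levelling screws (reaching 90 mm from its axis), column, round head 106 mm across. Origin on its axis at table height, z up; axes parallel to those of seat.
- seat (a point): Centre of the stand's seating face, 90 mm above the table. This face, 100 mm across, is the top of an index ring, too stiff to turn, that carries the anti-rotation pin. The pin: 7 mm in diameter, 9 mm high with chamfered top, 37 mm from the axis, somewhere within 0.7 rad either side of own +x (not measured: look or feel for it).
- spigot_top (a point): Top of the steel spigot on the stand's axis, 36 mm above the seating face. Spigot 16 mm in diameter, its top 8 mm tapering to 9 mm across. The base turns freely on it while its flange rests on the pin, and drops the last 9 mm onto the face when the hole is over the pin (within about 0.04 rad).
- latch (a joint): Angle of the latch lever in rad: 0 is open, growing clockwise seen from above, stop at 1.55 = closed, its nose over the flange's rim. Starts between 0 and 0.25. Stiff (about 0.15 N m); stays where it is left. The nose lies 10 to 17 mm above the seating face: it clears the flange by 2 mm when the base is home, else it strikes the flange's edge.
- latch_knob (a point): On the latch lever's upright round post (12 mm in diameter, 17 to 54 mm above the seating face, the lever arm below it): the point on its axis 40 mm above the seating face, 58 mm from the pivot axis.
- latch_pivot (a point): On the latch lever's vertical pivot axis, 62 mm from the stand's axis on the stand's own +y side, 14 mm above the seating face. From here the post lies towards the stand's +y at joint 0 and close to its +x when closed. Axes as for seat.

How it is judged:
By the outcome, as a careful person would: the job done as asked, in the order asked, and still so for the second after the job is handed in, with the robot touching nothing.
It also fails if it takes over 72 s, if anything falls off the work surface, if the arm or the gripper's body presses on something with over 40 N, if the wrist force passes 120 N, or if a joint passes its speed limit or range.

ROBOT

A 7-joint arm with a two-finger parallel gripper is mounted at the origin on the work surface. World frame = base frame: x ahead of the robot, y to its left, z up, the work surface at z = 0. Lengths are in m, angles in rad, forces in N, time in s.
With the tool pointing down it reaches from about 0.425 to 0.925 m from the base axis. Payload 6.8 kg.
Tool frame: the origin (TCP) lies at the very end of the fingers, on their centre line; the grasp point (between the pads) lies 19 mm behind it; z points along the fingers, y is the direction in which the jaws open and shut (so a half turn about z gives the same grasp; the last joint's range is limited). The gripper opens to 85 mm and grips with 20 to 120 N. Pads are 22 mm wide; open, the fingers measure 114 mm over their backs; the gripper's body (76 mm by 85 mm) begins 54 mm behind the grasp point. The pads swing forward as they close: fully open they stand 13 mm farther back than shut.
Start: joints at [-1.42, 0.477, 0.022, 1.555, -0.011, 1.109, -0.083], TCP at [0.173, 0.653, 0.231] pointing down, gripper open.
Joint ranges: [-2.96, 2.96], [-0.34, 2.1], [-1.41, 1.46], [0.24, 2.44], [-1.37, 4.51], [0.17, 1.92], [-2.96, 2.96]. Speed limits (rad/s): [2.39, 2.39, 3.14, 3.14, 3.14, 3.14, 3.14].

INTERFACE

Orientations are given as a rotation vector (axis times angle).
In Python, from bench import monitor, viewer, job gives the robot as it stands. The module is installed in compiled form; this text tells all that it offers.
- The arm moves only by the tool drive_tool, never from a script. Its argument "commands" is a list of rows, each an object with "linear": the shift along the tool's x, y, z in m, a list of three; "dr": the turn, a rotation vector about the tool's x, y, z in degrees, a list of three; "jaw": the closure, from 0 (fully open) to 1 (shut). A call has 1 to 8 rows; each row shifts and turns the pose as measured when the row begins, along the tool's axes as they then stand; what a row does not reach is not made up. A row lasts 1/8 s, in which the tool goes at most 62.5 mm and 10.7 degrees, less where a joint would pass 70% of its speed; a pose out of reach is approached as far as the arm can. A call is refused whole if a number of a shift passes 0.0625 or a number of a turn 10.7, either way. A call with a gripper value outside its range is refused whole. The fingers move at their own pace and stop on an object; "force" is the grip in N (left out, the last holds). Time passes only in rows, so rows that do not move let the fingers close. It gives the time, the measured TCP pose, the force and the opening at its end, in the units of the state.
- monitor.get_obs(): the state, without advancing time (a new reading comes with each control period).
- viewer.grab_frame(name): name is "scene" or "top" or "wrist"; returns the picture (480x640x3 uint8, red, green, blue); there is no depth.
- viewer.calibration(name): a dict with "K" (3x3 intrinsics, pixels), "R" (3x3) and "t" (3): a world point X has camera coordinates R X + t. Camera axes: x right, y down, z forward; pixel columns grow to the right and rows downward; lengths in m; the calibration is good to about 2 mm. A picture is of the moment at which its call begins: read the wrist's pose just before it. calibration takes no time and is no camera call; for the wrist camera it gives the pose at the moment of the call.
- job.hand_in(): hands the job in, once; it reports no verdict.
The state is a dict: "clock": time; "joints": joint angles; "qvel": joint speeds; "tau": joint torques, N m; "tcp_pos": TCP position; "orientation": TCP orientation; "contact_force": force on the tool from outside, world axes, zero at the start; "moment": the same for the moment, N m; "grip_width": finger opening in m.
Only numpy, scipy, OpenCV 4.12 (cv2) and the standard library are available. Lean on these libraries where they do the work, as an engineer would, in place of code of your own. Each camera call takes 0.05 s, during which the arm holds its last target.

## Working session

There is one attempt and no reset: what is moved stays moved. The work goes in short steps, Python scripts to look and compute and a tool call to move; the robot and the scene stay as the last step left them, time stands still between calls to the robot, and variables do not carry over. Pictures are saved under pics/ and viewed, and the job is handed in when it is done.

Besides the shell and the picture viewer there is one more tool, called after "Request:" by a JSON object that holds its "api" and its "payload". drive_tool: Moves the arm, as the interface text tells. Its arguments: {"type":"object","properties":{"commands":{"type":"array"},"force":{"type":"number"}},"required":["commands"]}

```bash
mkdir -p pics; python3 - <<'E'
from bench import monitor, viewer, job
import cv2
print(monitor.get_obs())
for n in ["scene","top","wrist"]:
    c=viewer.calibration(n); print(n,c)
    cv2.imwrite(f"pics/{n}0.png",viewer.grab_frame(n)[:,:,::-1])
E
```

```text
{'clock': 0.0, 'joints': array([-1.42009858,  0.47782294,  0.02232014,  1.55646979, -0.01149547,
        1.10929214, -0.08310454]), 'qvel': array([-3.58630102e-05,  9.51775210e-04, -6.81911068e-05,  1.76749860e-03,
       -1.32986877e-03,  5.65335441e-04,  9.48456931e-04]), 'tau': array([ 3.40745892e-04, -5.96439064e+01,  1.60770714e+00, -2.81213075e+01,
        1.23617897e-02,  9.09469934e-03,  3.80202067e-06]), 'tcp_pos': array([0.17259581, 0.65193818, 0.23030228]), 'orientation': array([-4.05314607e-01, -3.11522842e+00,  2.92355682e-03]), 'contact_force': array([-1.11930573,  0.10170209,  0.97757765]), 'moment': array([-0.0484995 ,  0.00427845,  0.03057373]), 'grip_width': 0.0852620603470769}
scene {'K': array([[508.18607748,   0.        , 317.6816051 ],
       [  0.        , 508.18607748, 246.10360677],
       [  0.        ,   0.        ,   1.        ]]), 'R': array([[-0.86936112,  0.49393039,  0.01562103],
       [ 0.26853385,  0.49870703, -0.82412431],
       [-0.41485036, -0.71226685, -0.56619353]]), 't': array([ 0.45394477, -0.07783815,  1.15861885])}
top {'K': array([[617.98792392,   0.        , 321.74928166],
       [  0.        , 617.98792392, 256.86656301],
       [  0.        ,   0.        ,   1.        ]]), 'R': array([[-0.00498901, -0.99987006, -0.01532857],
       [-0.98833884,  0.00726321, -0.15209729],
       [ 0.15218886,  0.01439101, -0.98824665]]), 't': array([0.03221022, 0.56535055, 1.16462416])}
wrist {'K': array([[390.93159591,   0.        , 322.33791294],
       [  0.        , 390.93159591, 234.26613899],
       [  0.        ,   0.        ,   1.        ]]), 'R': array([[ 2.57219142e-01,  9.66353098e-01, -6.01241358e-05],
       [ 9.22414794e-01, -2.45505311e-01,  2.98124287e-01],
       [ 2.88078568e-01, -7.67387328e-02, -9.54527059e-01]]), 't': array([-0.67545841, -0.03739384,  0.38062995])}
```

View pics/scene0.png

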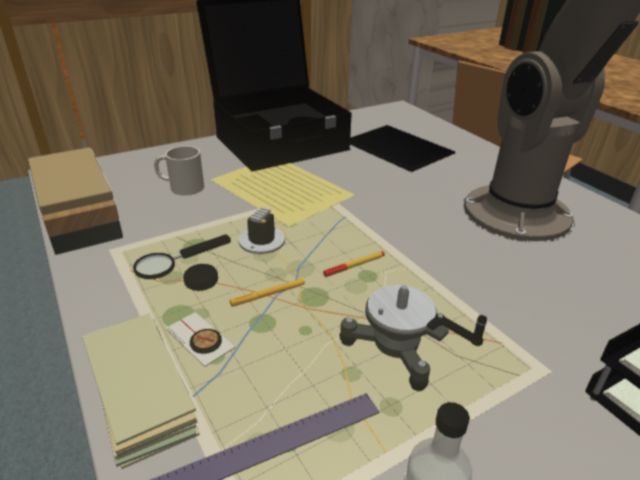

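View pics/top0.png

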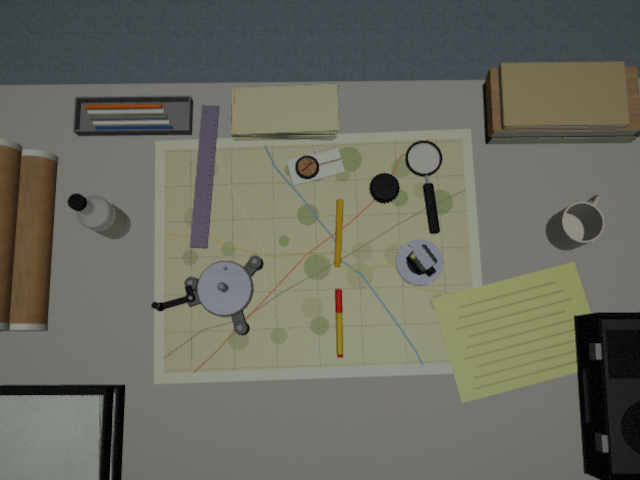

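View pics/wrist0.png

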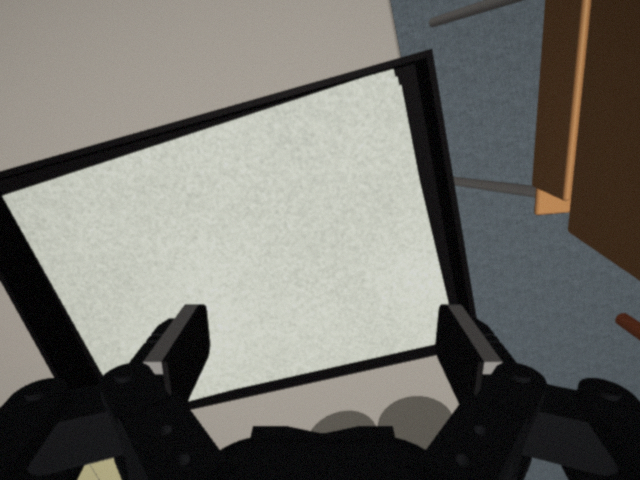

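```bash
cat > h.py <<'E'
import numpy as np, cv2
from scipy.spatial.transform import Rotation as Ro
def cal(n):
    from bench import viewer
    return viewer.calibration(n)
def proj(c,X):
    X=np.atleast_2d(X); p=(c["R"]@X.T).T+c["t"]; p=p@c["K"].T; return p[:,:2]/p[:,2:]
def ray(c,uv,z):
    d=c["R"].T@np.linalg.inv(c["K"])@np.array([uv[0],uv[1],1.]); o=-c["R"].T@c["t"]
    return o+d*(z-o[2])/d[2]
def crop(src,dst,x0,y0,w,h,s):
    im=cv2.imread(src)[y0:y0+h,x0:x0+w]; cv2.imwrite(dst,cv2.resize(im,None,fx=s,fy=s,interpolation=cv2.INTER_CUBIC))
E
python3 - <<'E'
from h import *
crop("pics/top0.png","pics/t_base.png",380,225,80,70,8)
crop("pics/top0.png","pics/t_stand.png",145,235,130,110,6)
crop("pics/scene0.png","pics/s_base.png",225,195,80,70,8)
crop("pics/scene0.png","pics/s_stand.png",330,270,165,120,4)
a=[cv2.imread(f"pics/{n}.png") for n in("t_base","t_stand")]
E
```

```text
(no output)
```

View pics/t_base.png

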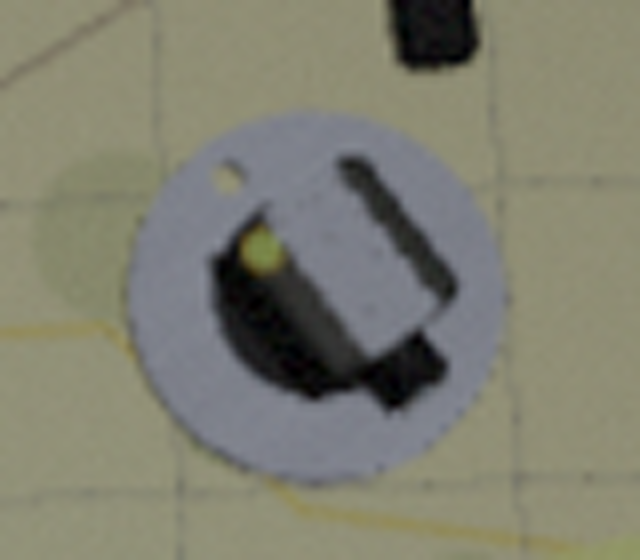

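View pics/t_stand.png

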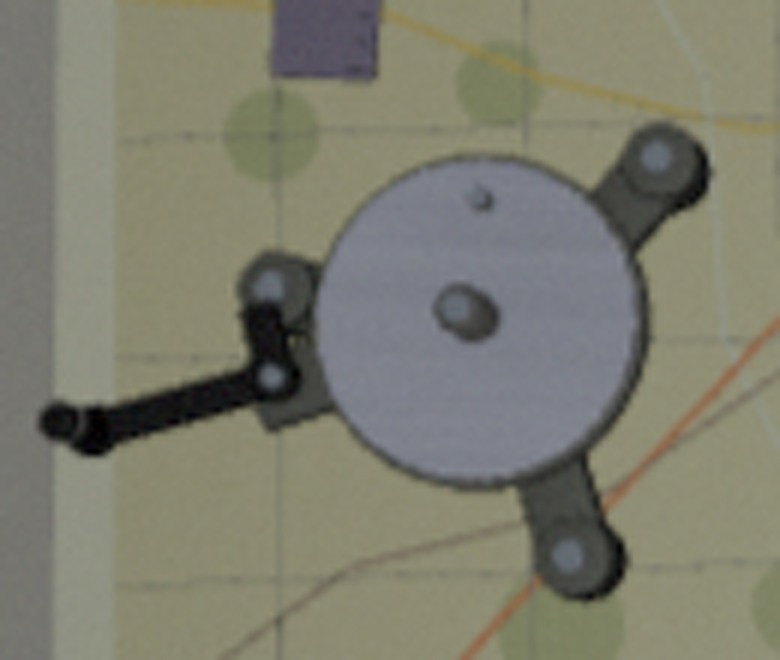

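View pics/s_base.png

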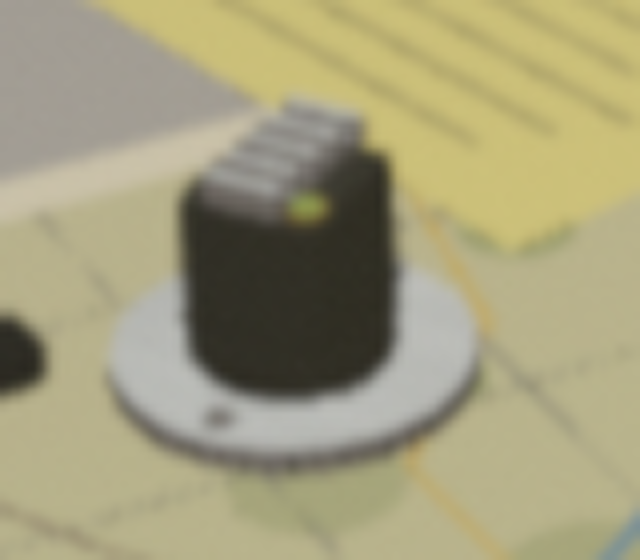

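View pics/s_stand.png

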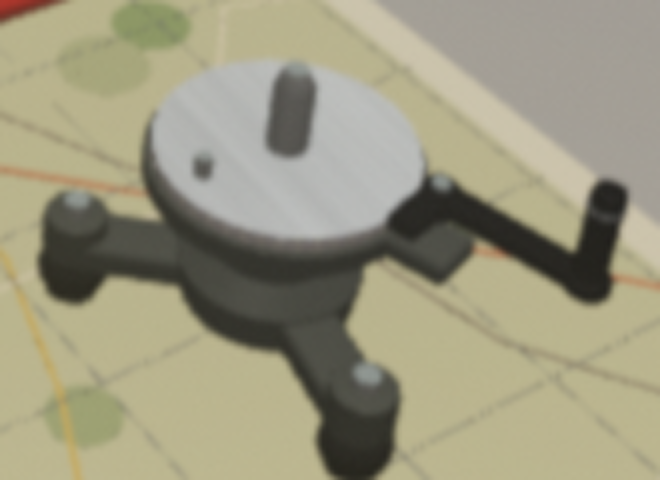

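```bash
cat >> h.py <<'E'
def full(x0,y0,s,p): return np.array([x0+(p[0]+.5)/s-.5,y0+(p[1]+.5)/s-.5])
E
python3 - <<'E'
from h import *
from bench import monitor
im=cv2.imread("pics/top0.png").astype(int)
m=((im[:,:,0]-im[:,:,2]>3)&(im[:,:,1]>85)).astype(np.uint8)
cs,_=cv2.findContours(m,0,1)
T=cal("top");S=cal("scene")
for c in cs:
    if cv2.contourArea(c)>700: print(cv2.contourArea(c),cv2.fitEllipse(cv2.convexHull(c)))
cb=full(380,225,8,(318,293)); h=full(380,225,8,(229,178))
print("base ctr",ray(T,cb,.008), "hole",ray(T,h,.006))
f=lambda p:full(145,235,6,p)
print("face ctr",ray(T,f((481,321)),.09),"pin",ray(T,f((479,192)),.099),"spig",ray(T,f((455,306)),.126),"pivot",ray(T,f((270,376)),.107),"knobtop",ray(T,f((60,420)),.144))
g=lambda p:full(330,270,4,p)
print("scene: pin",ray(S,g((203,157)),.099),"spig",ray(S,g((297,70)),.126),"piv",ray(S,g((441,183)),.107),"knob",ray(S,g((608,190)),.144))
k=lambda p:full(225,195,8,p)
print("hole",ray(S,k((220,417)),.008),"flange",ray(S,k((296,358)),.008))
o=monitor.get_obs();print(Ro.from_rotvec(o['orientation']).as_matrix().round(3),o['joints'])
E
```

```text
2171.0 ((224.00485229492188, 287.9241943359375), (52.629859924316406, 54.09288787841797), 48.20305252075195)
1602.5 ((418.99969482421875, 261.71148681640625), (45.28933334350586, 46.488548278808594), 113.81900787353516)
base ctr [ 0.56079671 -0.16644149  0.008     ] hole [ 0.59054891 -0.14519256  0.006     ]
face ctr [0.50068498 0.20963247 0.09      ] pin [0.53999838 0.2094624  0.099     ] spig [0.50155009 0.21136677 0.126     ] pivot [0.48242437 0.2711927  0.107     ] knobtop [0.4664681  0.32472211 0.144     ]
scene: pin [0.53961723 0.20975266 0.099     ] spig [0.50255872 0.21154347 0.126     ] piv [0.48038068 0.26775998 0.107     ] knob [0.46752189 0.32492941 0.144     ]
hole [ 0.58987183 -0.14598768  0.008     ] flange [ 0.56226529 -0.16120897  0.008     ]
[[-0.967  0.256 -0.   ]
 [ 0.256  0.967 -0.001]
 [-0.    -0.001 -1.   ]] [-1.42009819  0.47763267  0.02236672  1.55620575 -0.01145822  1.10932917
 -0.08310813]
```

```bash
cat > plan.py <<'E'
import sys,json
from h import *
from bench import monitor
def plan(x,y,z,yaw,n,via=None):
    """yaw = world yaw (deg) of tool y axis; tool down. prints n rows"""
    o=monitor.get_obs(); p=o['tcp_pos'].copy(); R=Ro.from_rotvec(o['orientation'])
    a=np.radians(yaw); Y=np.array([np.cos(a),np.sin(a),0]);Z=np.array([0,0,-1.]);
    G=Ro.from_matrix(np.column_stack([np.cross(Y,Z),Y,Z]))
    rv=(R.inv()*G).as_rotvec(); g=np.array([x,y,z]); p0=p.copy()
    rows=[]
    for i in range(n):
        t=p0+(g-p0)*(i+1)/n
        lin=(R.inv().apply(t-p)).round(4); dr=np.degrees(rv/n).round(2)
        rows.append((lin.tolist(),dr.tolist())); p=p+R.apply(lin); R=R*Ro.from_rotvec(np.radians(dr))
    yw=Ro.from_rotvec(o['orientation']).as_matrix()[:,1]
    print("now",o['clock'],o['tcp_pos'].round(4),"yaw y",np.degrees(np.arctan2(yw[1],yw[0])).round(2),"F",o['contact_force'].round(2),"w",round(o['grip_width'],4),"q",o['joints'].round(2))
    for r in rows: print(r)
if __name__=="__main__":
    a=list(map(float,sys.argv[1:])); plan(*a[:4],int(a[4]))
E
python3 plan.py 0.48 0.36 0.27 20 8
```

```text
now 0.15 [0.1727 0.6521 0.2305] yaw y 75.17 F [ 0.39 -0.5   0.45] w 0.0856 q [-1.42  0.48  0.02  1.56 -0.01  1.11 -0.08]
([-0.0465, -0.0255, -0.0049], [-0.01, 0.01, 6.9])
([-0.0492, -0.0197, -0.0049], [-0.01, 0.01, 6.9])
([-0.0512, -0.0136, -0.0049], [-0.01, 0.01, 6.9])
([-0.0525, -0.0074, -0.0049], [-0.01, 0.01, 6.9])
([-0.053, -0.001, -0.005], [-0.01, 0.01, 6.9])
([-0.0527, 0.0053, -0.0049], [-0.01, 0.01, 6.9])
([-0.0517, 0.0116, -0.005], [-0.01, 0.01, 6.9])
([-0.0499, 0.0178, -0.0049], [-0.01, 0.01, 6.9])
```

Request:
{"api": "drive_tool", "payload": {"commands": [{"linear": [-0.046, -0.025, -0.005], "dr": [0, 0, 7], "jaw": 0}, {"linear": [-0.049, -0.02, -0.005], "dr": [0, 0, 7], "jaw": 0}, {"linear": [-0.051, -0.014, -0.005], "dr": [0, 0, 7], "jaw": 0}, {"linear": [-0.052, -0.007, -0.005], "dr": [0, 0, 7], "jaw": 0}, {"linear": [-0.053, -0.001, -0.005], "dr": [0, 0, 7], "jaw": 0}, {"linear": [-0.053, 0.005, -0.005], "dr": [0, 0, 7], "jaw": 0}, {"linear": [-0.052, 0.012, -0.005], "dr": [0, 0, 7], "jaw": 0}, {"linear": [-0.05, 0.018, -0.005], "dr": [0, 0, 7], "jaw": 0}], "force": 40}}

```text
clock: 1.15
tcp_pos: [0.4779, 0.3495, 0.2685]
orientation: [-1.846, -2.54, 0.008]
contact_force: [0.6, 1.0, 0.2]
grip_width: 0.0856
```

```bash
python3 plan.py 0.561 -0.166 0.2 -54 11
```

```text
now 1.15 [0.4779 0.3495 0.2685] yaw y 17.98 F [0.63 1.04 0.16] w 0.0856 q [-1.02  0.32  0.36  1.73 -0.12  1.12 -0.31]
([-0.0469, -0.0072, 0.0063], [-0.02, 0.02, 6.54])
([-0.0474, -0.0019, 0.0064], [-0.02, 0.02, 6.54])
([-0.0474, 0.0036, 0.0063], [-0.02, 0.02, 6.54])
([-0.0466, 0.0089, 0.0063], [-0.02, 0.02, 6.54])
([-0.0453, 0.0141, 0.0062], [-0.02, 0.02, 6.54])
([-0.0434, 0.0193, 0.0063], [-0.02, 0.02, 6.54])
([-0.0409, 0.024, 0.0063], [-0.02, 0.02, 6.54])
([-0.0379, 0.0286, 0.0062], [-0.02, 0.02, 6.54])
([-0.0345, 0.0326, 0.0063], [-0.02, 0.02, 6.54])
([-0.0304, 0.0364, 0.0062], [-0.02, 0.02, 6.54])
([-0.0262, 0.0397, 0.0063], [-0.02, 0.02, 6.54])
```

Request:
{"api": "drive_tool", "payload": {"commands": [{"linear": [-0.047, -0.007, 0.004], "dr": [0, 0, 6.5], "jaw": 0}, {"linear": [-0.047, -0.002, 0.004], "dr": [0, 0, 6.5], "jaw": 0}, {"linear": [-0.047, 0.004, 0.004], "dr": [0, 0, 6.5], "jaw": 0}, {"linear": [-0.047, 0.009, 0.004], "dr": [0, 0, 6.5], "jaw": 0}, {"linear": [-0.045, 0.014, 0.006], "dr": [0, 0, 6.5], "jaw": 0}, {"linear": [-0.043, 0.019, 0.006], "dr": [0, 0, 6.5], "jaw": 0}, {"linear": [-0.041, 0.024, 0.006], "dr": [0, 0, 6.5], "jaw": 0}, {"linear": [-0.038, 0.029, 0.006], "dr": [0, 0, 6.5], "jaw": 0}]}}

```text
clock: 2.15
tcp_pos: [0.5367, -0.0378, 0.2285]
orientation: [2.797, 1.429, -0.004]
contact_force: [-0.1, 0.5, 0.1]
grip_width: 0.0854
```

```bash
python3 plan.py 0.561 -0.166 0.2 -54 4
```

```text
now 2.15 [ 0.5367 -0.0378  0.2285] yaw y -35.86 F [-0.07  0.5   0.11] w 0.0854 q [-0.61  0.3   0.69  1.92 -0.22  1.   -0.45]
([-0.0224, 0.0237, 0.0072], [-0.0, 0.04, 4.54])
([-0.0205, 0.0254, 0.0071], [-0.0, 0.04, 4.54])
([-0.0183, 0.0269, 0.0072], [-0.0, 0.04, 4.54])
([-0.0162, 0.0283, 0.0071], [-0.0, 0.04, 4.54])
```

Request:
{"api": "drive_tool", "payload": {"commands": [{"linear": [-0.022, 0.024, 0.007], "dr": [0, 0, 4.5], "jaw": 0}, {"linear": [-0.02, 0.025, 0.007], "dr": [0, 0, 4.5], "jaw": 0}, {"linear": [-0.018, 0.027, 0.007], "dr": [0, 0, 4.5], "jaw": 0}, {"linear": [-0.016, 0.028, 0.007], "dr": [0, 0, 4.5], "jaw": 0}, {"linear": [0, 0, 0], "dr": [0, 0, 0], "jaw": 0}]}}

```text
clock: 2.78
tcp_pos: [0.5601, -0.1732, 0.199]
orientation: [2.993, 0.948, -0.007]
contact_force: [-0.3, 0.4, -0.4]
grip_width: 0.0854
```

```bash
python3 - <<'E'
from h import *
from bench import viewer
import json
c=cal("wrist"); cv2.imwrite("pics/w1.png",viewer.grab_frame("wrist")[:,:,::-1])
json.dump({k:v.tolist() for k,v in c.items()},open("w1.json","w"))
print(proj(c,[[.561,-.166,.008],[.591,-.145,.008]]))
E
python3 plan.py 0.561 -0.166 0.2 -54 1
```

```text
[[317.96119032 197.36956505]
 [317.86231398 154.75657778]]
now 2.825 [ 0.5603 -0.1714  0.1991] yaw y -54.71 F [-0.5   0.26 -1.12] w 0.0848 q [-0.37  0.45  0.75  1.84 -0.36  0.99 -0.43]
([0.0036, -0.004, -0.001], [-0.03, 0.24, -0.71])
```

View pics/w1.png

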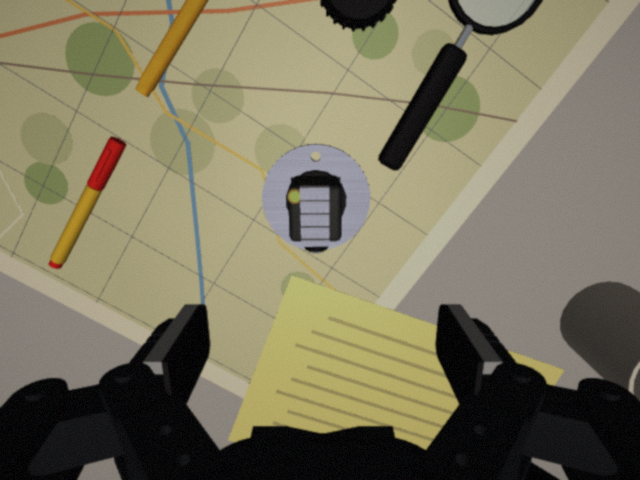

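```bash
python3 - <<'E'
from h import *
import json
c={k:np.array(v) for k,v in json.load(open("w1.json")).items()}
im=cv2.imread("pics/w1.png").astype(int)
m=((im[:,:,0]-im[:,:,2]>3)&(im[:,:,1]>100)).astype(np.uint8)
cs,_=cv2.findContours(m,0,1)
for k in cs:
    if cv2.contourArea(k)>2000:
        e=cv2.fitEllipse(cv2.convexHull(k));print(e,ray(c,e[0],.008))
crop("pics/w1.png","pics/w1c.png",255,135,125,125,5)
E
```

```text
((315.7286071777344, 196.94415283203125), (104.78423309326172, 106.68524169921875), 100.51081085205078) [ 0.56019182 -0.16419124  0.008     ]
```

View pics/w1c.png

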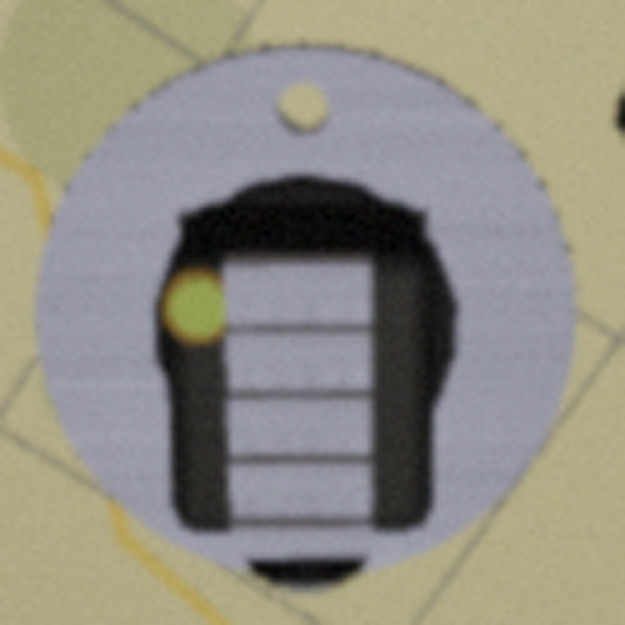

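```bash
python3 plan.py 0.5605 -0.165 0.024 -54.4 6
```

```text
now 2.825 [ 0.5603 -0.1714  0.1991] yaw y -54.71 F [-0.5   0.26 -1.12] w 0.0848 q [-0.37  0.45  0.75  1.84 -0.36  0.99 -0.43]
([0.0008, -0.0008, 0.0292], [-0.0, 0.04, -0.05])
([0.0007, -0.0009, 0.0291], [-0.0, 0.04, -0.05])
([0.0007, -0.0008, 0.0292], [-0.0, 0.04, -0.05])
([0.0007, -0.0008, 0.0292], [-0.0, 0.04, -0.05])
([0.0007, -0.0009, 0.0292], [-0.0, 0.04, -0.05])
([0.0006, -0.0008, 0.0292], [-0.0, 0.04, -0.05])
```

Request:
{"api": "drive_tool", "payload": {"commands": [{"linear": [0.002, -0.002, 0.025], "dr": [0, 0, 0], "jaw": 0}, {"linear": [0.002, -0.002, 0.025], "dr": [0, 0, 0], "jaw": 0}, {"linear": [0.001, -0.001, 0.025], "dr": [0, 0, 0], "jaw": 0}, {"linear": [0, 0, 0], "dr": [0, 0, 0], "jaw": 0}]}}

```text
clock: 3.32
tcp_pos: [0.5626, -0.1577, 0.1228]
orientation: [-2.986, -0.967, 0.002]
contact_force: [0.6, -0.1, -0.6]
grip_width: 0.0854
```

```bash
python3 plan.py 0.5605 -0.165 0.024 -54.4 4
python3 - <<'E'
from h import *
from bench import viewer
c=cal("wrist"); cv2.imwrite("pics/w2.png",viewer.grab_frame("wrist")[:,:,::-1])
im=cv2.imread("pics/w2.png").astype(int)
m=((im[:,:,0]-im[:,:,2]>3)&(im[:,:,1]>100)).astype(np.uint8)
cs,_=cv2.findContours(m,0,1)
for k in cs:
    if cv2.contourArea(k)>2000:
        e=cv2.fitEllipse(cv2.convexHull(k));print(e,ray(c,e[0],.008))
E
```

```text
now 3.325 [ 0.5626 -0.1577  0.1228] yaw y -54.11 F [ 0.56 -0.06 -0.55] w 0.0854 q [-0.33  0.54  0.68  1.91 -0.44  0.85 -0.37]
([-0.0015, 0.0012, 0.0247], [-0.04, 0.01, 0.07])
([-0.0014, 0.0013, 0.0247], [-0.04, 0.01, 0.07])
([-0.0015, 0.0012, 0.0247], [-0.04, 0.01, 0.07])
([-0.0015, 0.0012, 0.0247], [-0.04, 0.01, 0.07])
((330.7097473144531, 235.8589324951172), (128.51278686523438, 134.3263702392578), 87.19335174560547) [ 0.56056648 -0.16405302  0.008     ]
```

View pics/w2.png

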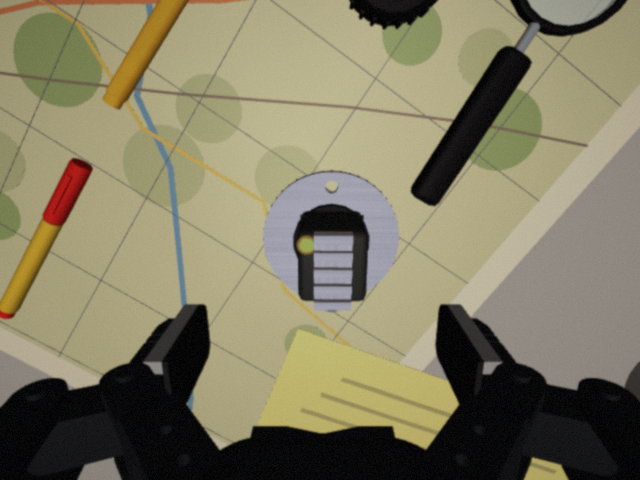

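Request:
{"api": "drive_tool", "payload": {"commands": [{"linear": [-0.003, 0.003, 0.015], "dr": [0, 0, 0], "jaw": 0}, {"linear": [0, 0, 0.015], "dr": [0, 0, 0], "jaw": 0}, {"linear": [0, 0, 0], "dr": [0, 0, 0], "jaw": 0}]}}

```text
clock: 3.75
tcp_pos: [0.5642, -0.1622, 0.0942]
orientation: [-2.987, -0.97, -0.006]
contact_force: [0.2, 1.4, 0.4]
grip_width: 0.0853
```

```bash
python3 plan.py 0.5605 -0.1643 0.024 -54.4 3
```

```text
now 3.75 [ 0.5642 -0.1622  0.0942] yaw y -54.03 F [0.2  1.42 0.36] w 0.0853 q [-0.3   0.58  0.64  1.92 -0.48  0.8  -0.33]
([-0.0015, -0.0002, 0.0234], [0.01, -0.07, 0.12])
([-0.0015, -0.0001, 0.0234], [0.01, -0.07, 0.12])
([-0.0014, -0.0002, 0.0234], [0.01, -0.07, 0.12])
```

Request:
{"api": "drive_tool", "payload": {"commands": [{"linear": [-0.004, 0, 0.02], "dr": [0, 0, 0], "jaw": 0}, {"linear": [0, 0, 0.02], "dr": [0, 0, 0], "jaw": 0}, {"linear": [0, 0, 0.02], "dr": [0, 0, 0], "jaw": 0}, {"linear": [0, 0, 0], "dr": [0, 0, 0], "jaw": 0}]}}

```text
clock: 4.25
tcp_pos: [0.5623, -0.1648, 0.032]
orientation: [-2.988, -0.97, -0.008]
contact_force: [0.0, 0.4, -0.1]
grip_width: 0.0852
```

```bash
python3 plan.py 0.5605 -0.1643 0.024 -54.4 2
python3 - <<'E'
from h import *
from bench import viewer
c=cal("wrist"); cv2.imwrite("pics/w3.png",viewer.grab_frame("wrist")[:,:,::-1])
E
python3 plan.py 0.5605 -0.1643 0.024 -54.4 1
```

```text
now 4.25 [ 0.5623 -0.1648  0.032 ] yaw y -54.04 F [ 0.03  0.4  -0.15] w 0.0852 q [-0.24  0.66  0.57  1.95 -0.56  0.69 -0.27]
([-0.0006, -0.0007, 0.004], [0.04, -0.14, 0.18])
([-0.0006, -0.0007, 0.004], [0.04, -0.14, 0.18])
now 4.3 [ 0.5629 -0.1651  0.0329] yaw y -54.05 F [0.62 0.16 0.41] w 0.0857 q [-0.24  0.66  0.57  1.95 -0.56  0.69 -0.27]
([-0.0016, -0.0021, 0.0089], [0.15, -0.33, 0.35])
```

View pics/w3.png

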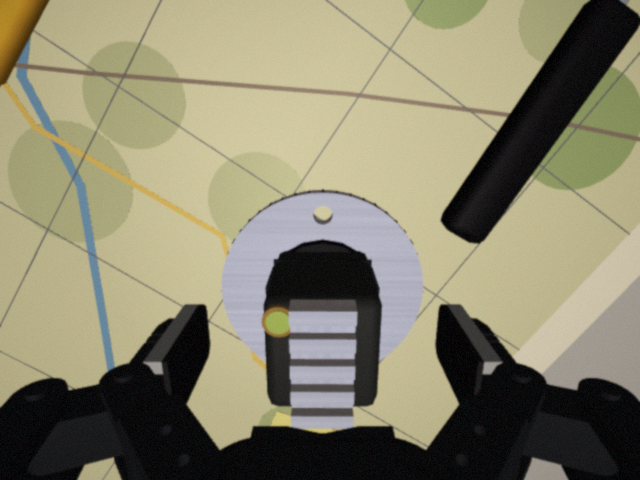

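Request:
{"api": "drive_tool", "payload": {"commands": [{"linear": [-0.001, -0.001, 0.008], "dr": [0, 0, 0], "jaw": 0}, {"linear": [0, 0, 0], "dr": [0, 0, 0], "jaw": 0.3}, {"linear": [0, 0, 0], "dr": [0, 0, 0], "jaw": 0.6}, {"linear": [0, 0, 0], "dr": [0, 0, 0], "jaw": 0.8}, {"linear": [0, 0, 0], "dr": [0, 0, 0], "jaw": 0.8}, {"linear": [0, 0, 0], "dr": [0, 0, 0], "jaw": 0.8}], "force": 40}}

```text
clock: 5.05
tcp_pos: [0.5626, -0.165, 0.0259]
orientation: [2.986, 0.969, 0.014]
contact_force: [0.9, -0.2, -1.6]
grip_width: 0.0397
```

```bash
python3 - <<'E'
from h import *
from bench import viewer
c=cal("wrist"); cv2.imwrite("pics/w4.png",viewer.grab_frame("wrist")[:,:,::-1])
E
python3 plan.py 0.5605 -0.1643 0.124 -54.4 4
```

```text
now 5.1 [ 0.5626 -0.165   0.0259] yaw y -54.05 F [ 0.36  0.4  -2.06] w 0.0397 q [-0.23  0.67  0.56  1.95 -0.57  0.67 -0.26]
([-0.0001, -0.0004, -0.0245], [0.06, -0.11, 0.09])
([-0.0002, -0.0003, -0.0246], [0.06, -0.11, 0.09])
([-0.0003, -0.0004, -0.0245], [0.06, -0.11, 0.09])
([-0.0002, -0.0005, -0.0245], [0.06, -0.11, 0.09])
```

View pics/w4.png

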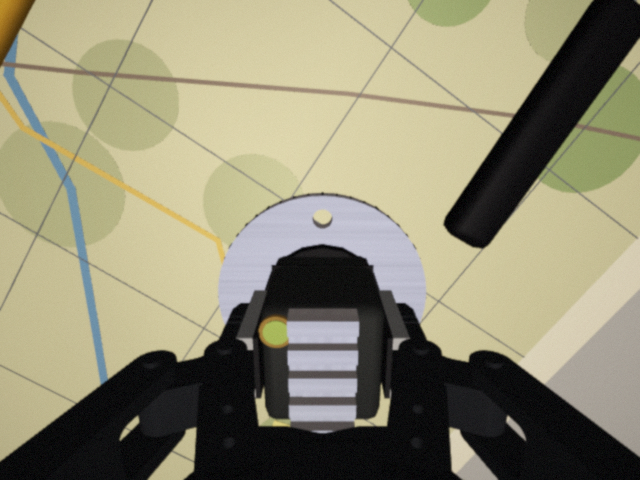

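```bash
python3 - <<'E'
from h import *
from bench import monitor
o=monitor.get_obs();R=Ro.from_rotvec(o['orientation'])
c=cal("wrist")
im=cv2.imread("pics/w4.png")
for z in (.004,.008):
  print(R.inv().apply(ray(c,(322,217.5),z)-o['tcp_pos']))
# flange edge: project circle for candidate centers
for dx in(-.003,-.001,.001):
  ctr=o['tcp_pos']+R.apply([dx,0,0]); ctr[2]=.008
  th=np.radians(np.array([0,30,-30,60,-60]));P=np.array([ctr+R.apply([.047*np.cos(a),.047*np.sin(a),0]) for a in th]);P[:,2]=.008
  print(dx,proj(c,P).round(1).tolist())
crop("pics/w4.png","pics/w4c.png",205,180,240,150,3)
E
```

```text
[ 0.03254524 -0.00143492  0.02212221]
[ 0.03360508 -0.0014241   0.01813027]
-0.003 [[325.2, 193.9], [380.3, 208.4], [269.9, 208.6], [417.9, 246.6], [232.3, 247.0]]
-0.001 [[325.2, 189.2], [380.5, 203.8], [269.8, 204.0], [418.2, 242.2], [232.0, 242.6]]
0.001 [[325.2, 184.5], [380.7, 199.1], [269.6, 199.4], [418.5, 237.9], [231.6, 238.3]]
```

View pics/w4c.png

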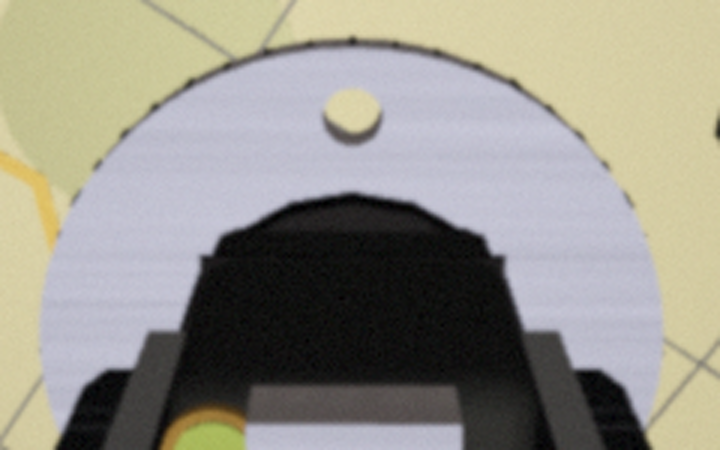

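Request:
{"api": "drive_tool", "payload": {"commands": [{"linear": [0, 0, -0.01], "dr": [0, 0, 0], "jaw": 0.8}, {"linear": [0, 0, -0.02], "dr": [0, 0, 0], "jaw": 0.8}, {"linear": [0, 0, -0.04], "dr": [0, 0, 0], "jaw": 0.8}, {"linear": [0, 0, -0.045], "dr": [0, 0, 0], "jaw": 0.8}, {"linear": [0, 0, -0.045], "dr": [0, 0, 0], "jaw": 0.8}, {"linear": [0, 0, -0.045], "dr": [0, 0, 0], "jaw": 0.8}], "force": 60}}

```text
clock: 5.85
tcp_pos: [0.5564, -0.1643, 0.2371]
orientation: [-2.986, -0.966, 0.0]
contact_force: [0.5, 0.0, -5.2]
grip_width: 0.0394
```

```bash
python3 plan.py 0.44 0.2 0.24 -84 10
```

```text
now 5.85 [ 0.5564 -0.1643  0.2371] yaw y -54.14 F [ 0.46  0.02 -5.16] w 0.0394 q [-0.42  0.39  0.78  1.82 -0.32  1.06 -0.46]
([0.0119, -0.0363, -0.0002], [-0.02, -0.0, 2.99])
([0.01, -0.037, -0.0001], [-0.02, -0.0, 2.99])
([0.008, -0.0374, -0.0002], [-0.02, -0.0, 2.99])
([0.0061, -0.0377, -0.0002], [-0.02, -0.0, 2.99])
([0.0041, -0.038, -0.0002], [-0.02, -0.0, 2.99])
([0.0022, -0.0382, -0.0002], [-0.02, -0.0, 2.99])
([0.0001, -0.0383, -0.0003], [-0.02, -0.0, 2.99])
([-0.0019, -0.0382, -0.0002], [-0.02, -0.0, 2.99])
([-0.0038, -0.038, -0.0003], [-0.02, -0.0, 2.99])
([-0.0059, -0.0378, -0.0002], [-0.02, -0.0, 2.99])
```

Request:
{"api": "drive_tool", "payload": {"commands": [{"linear": [0.012, -0.036, 0], "dr": [0, 0, 3], "jaw": 0.8}, {"linear": [0.01, -0.037, 0], "dr": [0, 0, 3], "jaw": 0.8}, {"linear": [0.008, -0.037, 0], "dr": [0, 0, 3], "jaw": 0.8}, {"linear": [0.006, -0.038, 0], "dr": [0, 0, 3], "jaw": 0.8}, {"linear": [0.004, -0.038, 0], "dr": [0, 0, 3], "jaw": 0.8}, {"linear": [0.002, -0.038, 0], "dr": [0, 0, 3], "jaw": 0.8}, {"linear": [0, -0.038, 0], "dr": [0, 0, 3], "jaw": 0.8}, {"linear": [-0.002, -0.038, 0], "dr": [0, 0, 3], "jaw": 0.8}]}}

```text
clock: 6.85
tcp_pos: [0.4623, 0.1267, 0.2491]
orientation: [-3.121, -0.278, -0.015]
contact_force: [0.4, -1.0, -4.3]
grip_width: 0.0395
```

```bash
python3 plan.py 0.44 0.205 0.24 -84 3
```

```text
now 6.85 [0.4623 0.1267 0.2491] yaw y -79.83 F [ 0.44 -0.99 -4.27] w 0.0395 q [-1.15  0.15  0.85  2.04 -0.14  1.   -1.62]
([-0.0027, -0.027, 0.0032], [-0.14, -0.2, 1.39])
([-0.0034, -0.0269, 0.0031], [-0.14, -0.2, 1.39])
([-0.0041, -0.0268, 0.0031], [-0.14, -0.2, 1.39])
```

Request:
{"api": "drive_tool", "payload": {"commands": [{"linear": [-0.002, -0.026, 0.003], "dr": [0, 0, 1.4], "jaw": 0.8}, {"linear": [-0.003, -0.026, 0.003], "dr": [0, 0, 1.4], "jaw": 0.8}, {"linear": [-0.004, -0.022, 0.003], "dr": [0, 0, 1.4], "jaw": 0.8}, {"linear": [0, 0, 0], "dr": [0, 0, 0], "jaw": 0.8}, {"linear": [0, 0, 0], "dr": [0, 0, 0], "jaw": 0.8}]}}

```text
clock: 7.48
tcp_pos: [0.4384, 0.2001, 0.2437]
orientation: [-3.125, -0.16, -0.012]
contact_force: [-0.5, 0.3, -4.5]
grip_width: 0.0388
```

```bash
python3 - <<'E'
from h import *
from bench import viewer
import json
c=cal("wrist"); cv2.imwrite("pics/w5.png",viewer.grab_frame("wrist")[:,:,::-1])
json.dump({k:v.tolist() for k,v in c.items()},open("w5.json","w"))
E
python3 plan.py 0.44 0.205 0.24 -84 1
```

```text
now 7.525 [0.4385 0.2002 0.2436] yaw y -84.16 F [-1.07  0.12 -5.86] w 0.0395 q [-1.27  0.16  0.82  2.04 -0.15  0.99 -1.85]
([0.002, -0.0045, 0.0037], [-0.72, -0.48, -0.16])
```

View pics/w5.png

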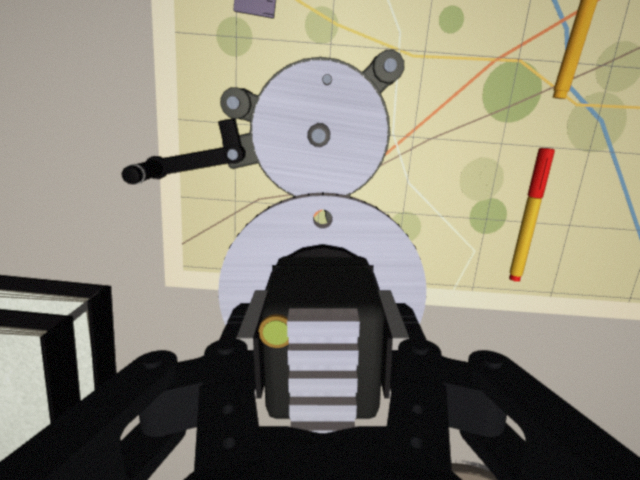

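```bash
python3 - <<'E'
from h import *
import json
c={k:np.array(v) for k,v in json.load(open("w5.json")).items()}
im=cv2.imread("pics/w5.png").astype(int)
m=((im[:,:,0]-im[:,:,2]>3)&(im[:,:,1]>100)).astype(np.uint8); m[196:]=0; m[:,:240]=0;m[:,400:]=0
cs,_=cv2.findContours(m,0,1)
for k in cs:
    if cv2.contourArea(k)>2000:
        e=cv2.fitEllipse(cv2.convexHull(k));print(e,ray(c,e[0],.09))
crop("pics/w5.png","pics/w5c.png",240,45,160,160,5)
print(ray(c,(318.5,133),.126),ray(c,(327,79),.099),ray(c,(235,154),.107), ray(c,(132,174),.144))
E
```

```text
((319.2574462890625, 129.50015258789062), (135.57078552246094, 139.7460479736328), 177.83114624023438) [0.50255166 0.21246937 0.09      ]
[0.50157435 0.21208621 0.126     ] [0.5369239  0.21030104 0.099     ] [0.48036495 0.27004279 0.107     ] [0.46566174 0.3258854  0.144     ]
```

View pics/w5c.png

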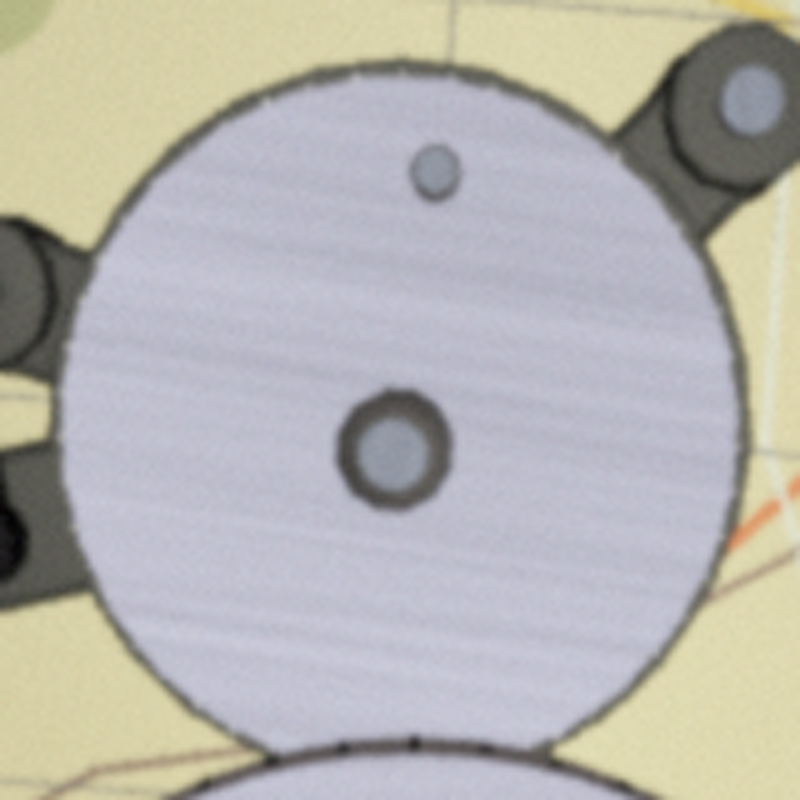

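```bash
python3 plan.py 0.5038 0.211 0.19 -84 4
```

```text
now 7.525 [0.4385 0.2002 0.2436] yaw y -84.16 F [-1.07  0.12 -5.86] w 0.0395 q [-1.27  0.16  0.82  2.04 -0.15  0.99 -1.85]
([0.0164, -0.0008, 0.0136], [-0.18, -0.12, -0.04])
([0.0165, -0.0009, 0.0135], [-0.18, -0.12, -0.04])
([0.0164, -0.0009, 0.0135], [-0.18, -0.12, -0.04])
([0.0165, -0.001, 0.0134], [-0.18, -0.12, -0.04])
```

Request:
{"api": "drive_tool", "payload": {"commands": [{"linear": [0.016, -0.001, 0.012], "dr": [-0.2, -0.1, 0], "jaw": 0.8}, {"linear": [0.016, -0.001, 0.012], "dr": [-0.2, -0.1, 0], "jaw": 0.8}, {"linear": [0.016, -0.001, 0.012], "dr": [-0.2, -0.1, 0], "jaw": 0.8}, {"linear": [0.016, -0.001, 0.012], "dr": [-0.1, -0.1, 0], "jaw": 0.8}, {"linear": [0, 0, 0], "dr": [0, 0, 0], "jaw": 0.8}]}}

```text
clock: 8.15
tcp_pos: [0.5051, 0.2068, 0.1964]
orientation: [-3.136, -0.151, -0.003]
contact_force: [0.0, 1.0, -5.6]
grip_width: 0.0393
```

```bash
python3 plan.py 0.5038 0.211 0.16 -84 3
```

```text
now 8.15 [0.5051 0.2068 0.1964] yaw y -84.5 F [ 0.05  1.02 -5.58] w 0.0393 q [-1.11  0.38  0.77  1.94 -0.32  0.95 -1.66]
([-0.0003, -0.0014, 0.0121], [-0.03, -0.04, -0.17])
([-0.0003, -0.0015, 0.0122], [-0.03, -0.04, -0.17])
([-0.0003, -0.0014, 0.0121], [-0.03, -0.04, -0.17])
```

Request:
{"api": "drive_tool", "payload": {"commands": [{"linear": [-0.001, -0.003, 0.012], "dr": [0, 0, 0], "jaw": 0.8}, {"linear": [0, -0.001, 0.012], "dr": [0, 0, 0], "jaw": 0.8}, {"linear": [0, 0, 0.008], "dr": [0, 0, 0], "jaw": 0.8}, {"linear": [0, 0, 0], "dr": [0, 0, 0], "jaw": 0.8}]}}

```text
clock: 8.65
tcp_pos: [0.5022, 0.2102, 0.1629]
orientation: [-3.136, -0.15, -0.001]
contact_force: [0.2, -0.9, -5.8]
grip_width: 0.0392
```

```bash
python3 plan.py 0.5038 0.211 0.16 -84 1
python3 - <<'E'
from h import *
from bench import viewer
for n in("scene","top"):
    cv2.imwrite(f"pics/{n}1.png",viewer.grab_frame(n)[:,:,::-1])
crop("pics/scene1.png","pics/s1c.png",300,180,200,150,4)
crop("pics/top1.png","pics/t1c.png",145,220,140,120,5)
E
python3 plan.py 0.5038 0.211 0.16 -84 1
```

```text
now 8.65 [0.5022 0.2102 0.1629] yaw y -84.53 F [ 0.24 -0.93 -5.79] w 0.0392 q [-1.09  0.42  0.74  1.97 -0.37  0.88 -1.63]
([0.0016, -0.0007, 0.0029], [-0.14, -0.05, -0.53])
now 8.75 [0.5029 0.2103 0.1637] yaw y -84.54 F [ 0.21 -0.06 -6.07] w 0.0393 q [-1.09  0.42  0.74  1.97 -0.37  0.88 -1.63]
([0.0009, -0.0006, 0.0037], [-0.17, -0.13, -0.54])
```

View pics/s1c.png

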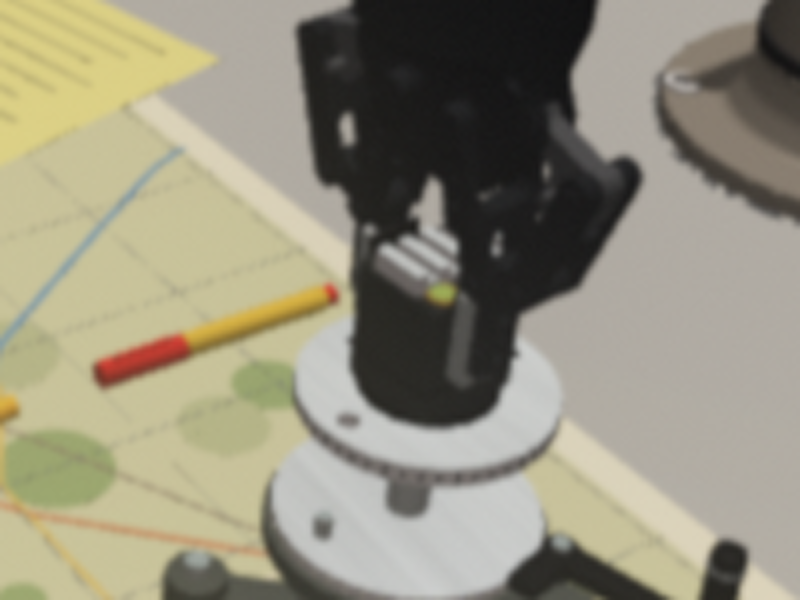

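View pics/t1c.png

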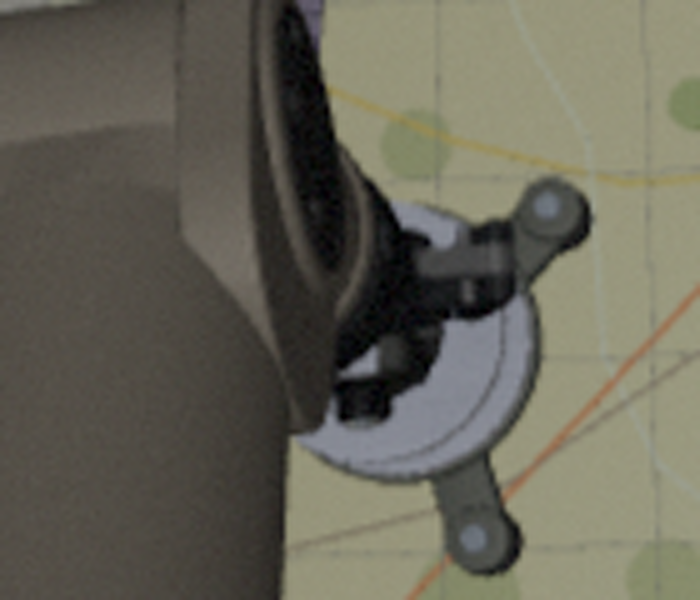

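```bash
python3 - <<'E'
from h import *
S=cal("scene")
th=np.linspace(0,2*np.pi,73)
im=cv2.imread("pics/s1c.png")
ctr=np.array([.5015,.2113])
C=np.c_[ctr[0]+.047*np.cos(th),ctr[1]+.047*np.sin(th),0*th+.1455]
D=np.c_[ctr[0]+.05*np.cos(th),ctr[1]+.05*np.sin(th),0*th+.09]
for P,col in((C,(0,0,255)),(D,(255,0,0))):
    q=((proj(S,P)-[300,180]+.5)*4-.5).round().astype(int); cv2.polylines(im,[q],True,col,1)
cv2.imwrite("pics/s1o.png",im)
E
```

```text
(no output)
```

View pics/s1o.png

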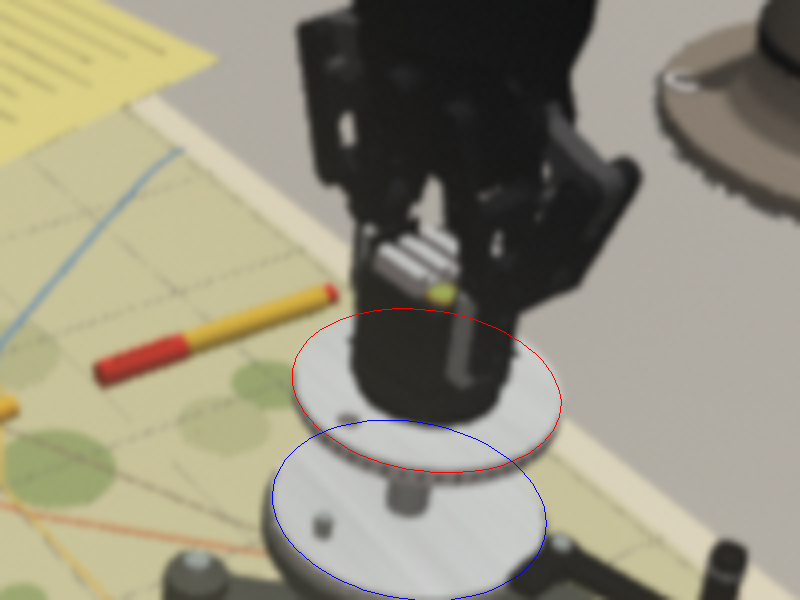

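Request:
{"api": "drive_tool", "payload": {"commands": [{"linear": [0.001, -0.001, 0.006], "dr": [0, 0, 0], "jaw": 0.8}, {"linear": [0, 0, 0.006], "dr": [0, 0, 0], "jaw": 0.8}, {"linear": [0, 0, 0.004], "dr": [0, 0, 0], "jaw": 0.8}, {"linear": [0, 0, 0], "dr": [0, 0, 0], "jaw": 0.8}]}}

```text
clock: 9.25
tcp_pos: [0.5044, 0.2119, 0.1471]
orientation: [-3.134, -0.15, -0.005]
contact_force: [0.4, 0.5, -5.1]
grip_width: 0.0398
```

```bash
python3 plan.py 0.5038 0.211 0.14 -84 1
```

```text
now 9.25 [0.5044 0.2119 0.1471] yaw y -84.53 F [ 0.41  0.46 -5.14] w 0.0398 q [-1.07  0.45  0.72  1.98 -0.39  0.85 -1.61]
([-0.0007, 0.0008, 0.0071], [-0.21, -0.2, -0.53])
```

Underside is now below the spigot tip with no contact force. Continue gently.

Request:
{"api": "drive_tool", "payload": {"commands": [{"linear": [0, 0.001, 0.004], "dr": [0, 0, 0], "jaw": 0.8}, {"linear": [0, 0, 0.004], "dr": [0, 0, 0], "jaw": 0.8}, {"linear": [0, 0, 0], "dr": [0, 0, 0], "jaw": 0.8}]}}

```text
clock: 9.62
tcp_pos: [0.5047, 0.2108, 0.1387]
orientation: [-3.134, -0.15, -0.005]
contact_force: [-0.0, 0.1, -5.9]
grip_width: 0.0394
```

```bash
python3 plan.py 0.5038 0.211 0.135 -84 1
```

```text
now 9.625 [0.5047 0.2108 0.1387] yaw y -84.53 F [-0.02  0.11 -5.85] w 0.0394 q [-1.06  0.46  0.71  1.99 -0.4   0.83 -1.6 ]
([-0.0008, -0.0003, 0.0037], [-0.21, -0.21, -0.53])
```

Request:
{"api": "drive_tool", "payload": {"commands": [{"linear": [0, 0, 0.004], "dr": [0, 0, 0], "jaw": 0.8}, {"linear": [0, 0, 0.004], "dr": [0, 0, 0], "jaw": 0.8}, {"linear": [0, 0, 0.002], "dr": [0, 0, 0], "jaw": 0.8}, {"linear": [0, 0, 0], "dr": [0, 0, 0], "jaw": 0.8}]}}

```text
clock: 10.12
tcp_pos: [0.5048, 0.2109, 0.128]
orientation: [-3.134, -0.15, -0.006]
contact_force: [1.3, -0.5, -6.6]
grip_width: 0.0391
```

```bash
python3 plan.py 0.5038 0.211 0.125 -84 1
```

```text
now 10.125 [0.5048 0.2109 0.128 ] yaw y -84.53 F [ 1.32 -0.47 -6.61] w 0.0391 q [-1.05  0.47  0.7   2.   -0.42  0.81 -1.59]
([-0.001, -0.0002, 0.003], [-0.21, -0.21, -0.53])
```

Request:
{"api": "drive_tool", "payload": {"commands": [{"linear": [0, 0, 0.0015], "dr": [0, 0, 0], "jaw": 0.8}, {"linear": [0, 0, 0.0015], "dr": [0, 0, 0], "jaw": 0.8}, {"linear": [0, 0, 0], "dr": [0, 0, 0], "jaw": 0.8}]}}

```text
clock: 10.5
tcp_pos: [0.505, 0.211, 0.1251]
orientation: [-3.134, -0.15, -0.006]
contact_force: [-0.7, -0.3, -4.8]
grip_width: 0.0392
```

Request:
{"api": "drive_tool", "payload": {"commands": [{"linear": [0, 0, 0.001], "dr": [0, 0, 0], "jaw": 0.8}, {"linear": [0, 0, 0], "dr": [0, 0, 0], "jaw": 0.8}]}}

```text
clock: 10.75
tcp_pos: [0.5051, 0.211, 0.1249]
orientation: [-3.133, -0.149, -0.006]
contact_force: [-2.7, -0.8, -0.6]
grip_width: 0.0389
```

Request:
{"api": "drive_tool", "payload": {"commands": [{"linear": [0, 0, 0.001], "dr": [0, 0, 1.5], "jaw": 0.8}, {"linear": [0, 0, 0.001], "dr": [0, 0, 1.5], "jaw": 0.8}, {"linear": [0, 0, 0.001], "dr": [0, 0, 1], "jaw": 0.8}]}}

```text
clock: 11.12
tcp_pos: [0.5051, 0.211, 0.1242]
orientation: [-3.134, -0.036, -0.004]
contact_force: [-6.1, -1.5, 9.7]
grip_width: 0.0394
```

```bash
python3 plan.py 0.5038 0.211 0.116 -92 1; python3 -c "
from bench import monitor;print(monitor.get_obs()['moment'])"
```

```text
now 11.125 [0.5051 0.211  0.1242] yaw y -88.67 F [-6.11 -1.53  9.7 ] w 0.0394 q [-1.05  0.48  0.71  2.   -0.44  0.81 -1.64]
([-0.0013, 0.0, 0.0082], [-0.4, -0.14, 3.33])
[-0.41211693  1.06433006  0.33424819]
```

Request:
{"api": "drive_tool", "payload": {"commands": [{"linear": [-0.0005, 0, 0.0003], "dr": [0, 0, 1], "jaw": 0.8}, {"linear": [0, 0, 0.0003], "dr": [0, 0, 0.7], "jaw": 0.8}]}}

```text
clock: 11.38
tcp_pos: [0.5051, 0.2108, 0.1241]
orientation: [-3.134, 0.014, -0.005]
contact_force: [0.0, -2.0, -5.7]
grip_width: 0.0392
```

Request:
{"api": "drive_tool", "payload": {"commands": [{"linear": [0, 0, 0.0005], "dr": [0, 0, 0.7], "jaw": 0.8}, {"linear": [0, 0, 0.0005], "dr": [0, 0, 0.7], "jaw": 0.8}]}}

```text
clock: 11.62
tcp_pos: [0.5048, 0.2108, 0.1221]
orientation: [-3.135, 0.055, -0.005]
contact_force: [0.3, -0.2, -6.0]
grip_width: 0.0394
```

Request:
{"api": "drive_tool", "payload": {"commands": [{"linear": [0, 0, 0.0015], "dr": [0, 0, 0], "jaw": 0.8}, {"linear": [0, 0, 0.0015], "dr": [0, 0, 0], "jaw": 0.8}]}}

```text
clock: 11.88
tcp_pos: [0.5046, 0.211, 0.1184]
orientation: [-3.135, 0.055, -0.005]
contact_force: [-0.1, 0.2, -5.8]
grip_width: 0.039
```

```bash
python3 plan.py 0.5038 0.211 0.116 -92 1; python3 -c "
from bench import monitor;print(monitor.get_obs()['moment'])"
```

```text
now 11.875 [0.5046 0.211  0.1184] yaw y -92.01 F [-0.06  0.24 -5.79] w 0.039 q [-1.06  0.5   0.72  2.   -0.46  0.8  -1.68]
([-0.0008, 0.0, 0.0024], [-0.34, -0.16, -0.01])
[-0.0494062  -0.03063286 -0.02706089]
```

It has slipped over the pin (free of load). Lower the rest.

Request:
{"api": "drive_tool", "payload": {"commands": [{"linear": [0, 0, 0.0012], "dr": [0, 0, 0], "jaw": 0.8}, {"linear": [0, 0, 0.0008], "dr": [0, 0, 0], "jaw": 0.8}, {"linear": [0, 0, 0], "dr": [0, 0, 0], "jaw": 0.8}]}}

```text
clock: 12.25
tcp_pos: [0.5046, 0.211, 0.1163]
orientation: [-3.135, 0.055, -0.004]
contact_force: [-0.1, -0.4, -3.5]
grip_width: 0.0391
```

Request:
{"api": "drive_tool", "payload": {"commands": [{"linear": [0, 0, 0.0008], "dr": [0, 0, 0], "jaw": 0.8}, {"linear": [0, 0, 0], "dr": [0, 0, 0], "jaw": 0.8}]}}

```text
clock: 12.5
tcp_pos: [0.5047, 0.211, 0.1163]
orientation: [-3.134, 0.055, -0.003]
contact_force: [-0.0, -0.9, -1.9]
grip_width: 0.0391
```

Request:
{"api": "drive_tool", "payload": {"commands": [{"linear": [0, 0, 0.0008], "dr": [0, 0, 0], "jaw": 0.8}, {"linear": [0, 0, 0.0], "dr": [0, 0, 0], "jaw": 0.45}, {"linear": [0, 0, 0], "dr": [0, 0, 0], "jaw": 0.3}, {"linear": [0, 0, 0], "dr": [0, 0, 0], "jaw": 0.3}, {"linear": [0, 0, -0.005], "dr": [0, 0, 0], "jaw": 0.3}]}}

```text
clock: 13.12
tcp_pos: [0.5065, 0.2116, 0.1219]
orientation: [-3.133, 0.056, -0.009]
contact_force: [-0.3, -0.1, 0.2]
grip_width: 0.0599
```

```bash
python3 plan.py 0.4946 0.211 0.25 -92 6
python3 - <<'E'
from h import *
from bench import viewer
for n in("scene","wrist"):
    cv2.imwrite(f"pics/{n}2.png",viewer.grab_frame(n)[:,:,::-1])
crop("pics/scene2.png","pics/s2c.png",300,180,200,150,4)
E
```

```text
now 13.125 [0.5065 0.2116 0.1219] yaw y -92.03 F [-0.34 -0.05  0.19] w 0.0599 q [-1.06  0.49  0.72  2.   -0.46  0.8  -1.68]
([-0.0019, -0.0, -0.0214], [-0.08, -0.05, -0.01])
([-0.0018, 0.0, -0.0213], [-0.08, -0.05, -0.01])
([-0.0019, 0.0001, -0.0214], [-0.08, -0.05, -0.01])
([-0.002, 0.0, -0.0214], [-0.08, -0.05, -0.01])
([-0.0019, 0.0001, -0.0213], [-0.08, -0.05, -0.01])
([-0.0019, 0.0002, -0.0214], [-0.08, -0.05, -0.01])
```

View pics/s2c.png

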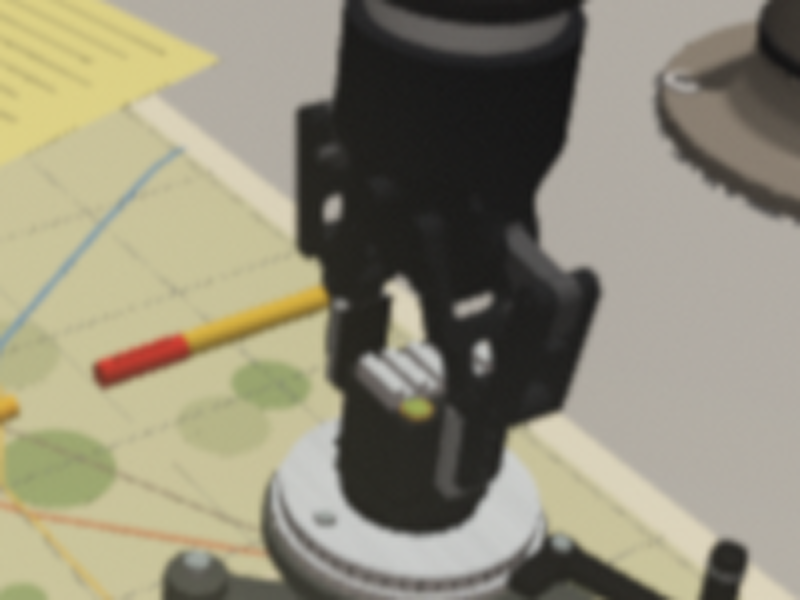

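View pics/wrist2.png

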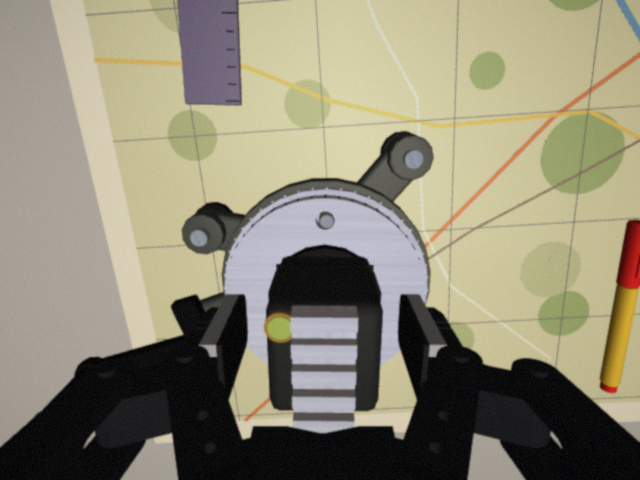

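Request:
{"api": "drive_tool", "payload": {"commands": [{"linear": [-0.001, 0, -0.015], "dr": [0, 0, 0], "jaw": 0.3}, {"linear": [-0.001, 0, -0.025], "dr": [0, 0, 0], "jaw": 0.3}, {"linear": [0, 0, -0.03], "dr": [0, 0, 0], "jaw": 0.3}, {"linear": [0, 0, -0.02], "dr": [0, 0, 0], "jaw": 0.3}, {"linear": [0, 0, -0.01], "dr": [0, 0, 0], "jaw": 0.3}]}}

```text
clock: 13.85
tcp_pos: [0.5043, 0.2102, 0.2285]
orientation: [-3.132, 0.058, -0.011]
contact_force: [-0.5, 1.1, -0.3]
grip_width: 0.0598
```

```bash
python3 plan.py 0.466 0.325 0.21 -10 10
```

```text
now 13.85 [0.5043 0.2102 0.2285] yaw y -92.11 F [-0.55  1.09 -0.33] w 0.0598 q [-1.17  0.34  0.84  1.92 -0.31  1.   -1.81]
([-0.0043, -0.0113, 0.0019], [-0.02, -0.07, -8.21])
([-0.0026, -0.0118, 0.002], [-0.02, -0.07, -8.21])
([-0.0008, -0.0121, 0.0019], [-0.02, -0.07, -8.21])
([0.0008, -0.012, 0.0019], [-0.02, -0.07, -8.21])
([0.0026, -0.0118, 0.0019], [-0.02, -0.07, -8.21])
([0.0042, -0.0114, 0.0019], [-0.02, -0.07, -8.21])
([0.0058, -0.0106, 0.0019], [-0.02, -0.07, -8.21])
([0.0073, -0.0096, 0.0019], [-0.02, -0.07, -8.21])
([0.0085, -0.0086, 0.0019], [-0.02, -0.07, -8.21])
([0.0097, -0.0072, 0.0018], [-0.02, -0.07, -8.21])
```

Request:
{"api": "drive_tool", "payload": {"commands": [{"linear": [-0.004, -0.011, 0.002], "dr": [0, 0, -8], "jaw": 0.3}, {"linear": [-0.003, -0.012, 0.002], "dr": [0, 0, -8], "jaw": 0.3}, {"linear": [-0.001, -0.012, 0.002], "dr": [0, 0, -8], "jaw": 0.3}, {"linear": [0.001, -0.012, 0.002], "dr": [0, 0, -8], "jaw": 0.3}, {"linear": [0.003, -0.012, 0.002], "dr": [0, 0, -8], "jaw": 0.3}, {"linear": [0.004, -0.011, 0.002], "dr": [0, 0, -8], "jaw": 0.3}, {"linear": [0.006, -0.01, 0.002], "dr": [0, 0, -8], "jaw": 0.3}, {"linear": [0.007, -0.009, 0.002], "dr": [0, 0, -8], "jaw": 0.3}]}}

```text
clock: 14.85
tcp_pos: [0.4737, 0.3015, 0.215]
orientation: [-2.665, -1.658, -0.019]
contact_force: [0.2, -0.6, 0.3]
grip_width: 0.0598
```

```bash
python3 plan.py 0.466 0.325 0.19 -10 3
```

```text
now 14.85 [0.4737 0.3015 0.215 ] yaw y -26.23 F [ 0.17 -0.58  0.33] w 0.0598 q [-1.11  0.33  0.54  1.89 -0.21  0.97 -0.94]
([0.0058, -0.0058, 0.0084], [0.1, -0.21, -5.41])
([0.0063, -0.0052, 0.0084], [0.1, -0.21, -5.41])
([0.0069, -0.0045, 0.0083], [0.1, -0.21, -5.41])
```

Request:
{"api": "drive_tool", "payload": {"commands": [{"linear": [0, -0.004, 0], "dr": [0.2, -0.2, -5.4], "jaw": 0.3}, {"linear": [0, -0.004, 0], "dr": [0.2, -0.2, -5.4], "jaw": 0.3}, {"linear": [0, -0.003, 0], "dr": [0, -0.2, -5.4], "jaw": 0.3}, {"linear": [0, 0, 0], "dr": [0, 0, 0], "jaw": 0.3}]}}

```text
clock: 15.35
tcp_pos: [0.462, 0.3059, 0.2149]
orientation: [-2.395, -2.031, 0.004]
contact_force: [-0.0, 0.2, 0.1]
grip_width: 0.0599
```

```bash
python3 plan.py 0.466 0.325 0.16 -10 3
python3 - <<'E'
from h import *
from bench import viewer
c=cal("wrist"); cv2.imwrite("pics/w7.png",viewer.grab_frame("wrist")[:,:,::-1])
print(proj(c,[[.466,.325,.144],[.4805,.2695,.107]]))
E
```

```text
now 15.35 [0.462  0.3059 0.2149] yaw y -9.41 F [-0.03  0.22  0.09] w 0.0599 q [-1.08  0.32  0.47  1.89 -0.17  0.98 -0.69]
([0.0065, 0.0003, 0.0183], [-0.06, 0.01, 0.2])
([0.0066, 0.0003, 0.0183], [-0.06, 0.01, 0.2])
([0.0065, 0.0003, 0.0182], [-0.06, 0.01, 0.2])
[[325.30568477 218.80353514]
 [358.498775   277.48275468]]
```

View pics/w7.png

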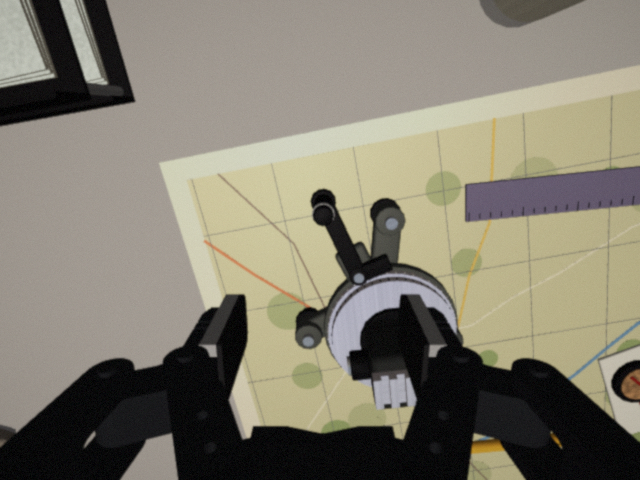

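Request:
{"api": "drive_tool", "payload": {"commands": [{"linear": [0.007, 0, 0.02], "dr": [0, 0, 0], "jaw": 0.35}, {"linear": [0.006, 0, 0.02], "dr": [0, 0, 0], "jaw": 0.35}, {"linear": [0.005, 0, 0.02], "dr": [0, 0, 0], "jaw": 0.35}, {"linear": [0, 0, 0.015], "dr": [0, 0, 0], "jaw": 0.35}, {"linear": [0, 0, 0], "dr": [0, 0, 0], "jaw": 0.35}]}}

```text
clock: 16.02
tcp_pos: [0.4663, 0.3232, 0.1385]
orientation: [-2.407, -2.017, 0.001]
contact_force: [0.6, 0.5, 0.6]
grip_width: 0.0552
```

```bash
python3 plan.py 0.466 0.325 0.115 -10 3
python3 - <<'E'
from h import *
from bench import viewer
c=cal("wrist"); cv2.imwrite("pics/w8.png",viewer.grab_frame("wrist")[:,:,::-1])
print(proj(c,[[.466,.325,.144],[.4805,.2695,.107]]))
E
```

```text
now 16.025 [0.4663 0.3232 0.1385] yaw y -10.07 F [0.59 0.55 0.65] w 0.0552 q [-1.05  0.44  0.44  1.93 -0.24  0.83 -0.66]
([0.0006, -0.0002, 0.0078], [-0.02, 0.0, -0.02])
([0.0005, -0.0002, 0.0078], [-0.02, 0.0, -0.02])
([0.0006, -0.0002, 0.0079], [-0.02, 0.0, -0.02])
[[322.41331975 312.51756458]
 [368.26932101 366.90720355]]
```

View pics/w8.png

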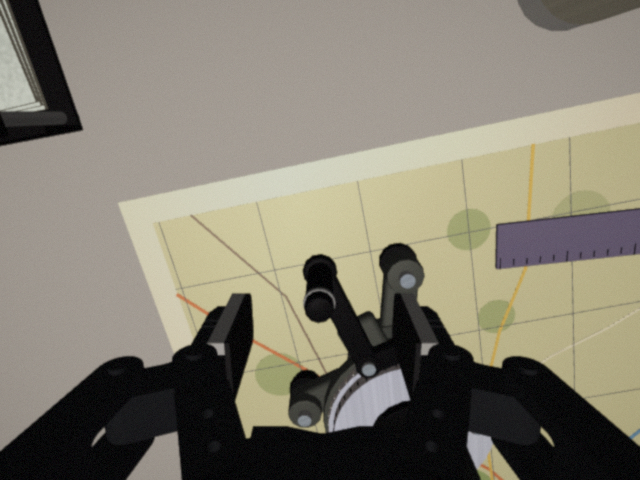

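Request:
{"api": "drive_tool", "payload": {"commands": [{"linear": [0.001, 0, 0.012], "dr": [0, 0, 0], "jaw": 0.35}, {"linear": [0, 0, 0.01], "dr": [0, 0, 0], "jaw": 0.5}, {"linear": [0, 0, 0], "dr": [0, 0, 0], "jaw": 0.7}, {"linear": [0, 0, 0], "dr": [0, 0, 0], "jaw": 0.95}, {"linear": [0, 0, 0], "dr": [0, 0, 0], "jaw": 0.95}, {"linear": [0, 0, 0], "dr": [0, 0, 0], "jaw": 0.95}], "force": 30}}

```text
clock: 16.82
tcp_pos: [0.4673, 0.3253, 0.1174]
orientation: [-2.407, -2.016, -0.005]
contact_force: [0.8, 1.3, -2.0]
grip_width: 0.011
```

```bash
python3 plan.py 0.466 0.325 0.115 -10 1
python3 - <<'E'
from h import *
from bench import viewer
c=cal("wrist"); cv2.imwrite("pics/w9.png",viewer.grab_frame("wrist")[:,:,::-1])
E
```

```text
now 16.825 [0.4673 0.3253 0.1174] yaw y -10.12 F [ 0.81  1.31 -2.03] w 0.011 q [-1.04  0.47  0.42  1.94 -0.27  0.79 -0.65]
([-0.0006, -0.0013, 0.0024], [0.02, -0.21, -0.12])
```

View pics/w9.png

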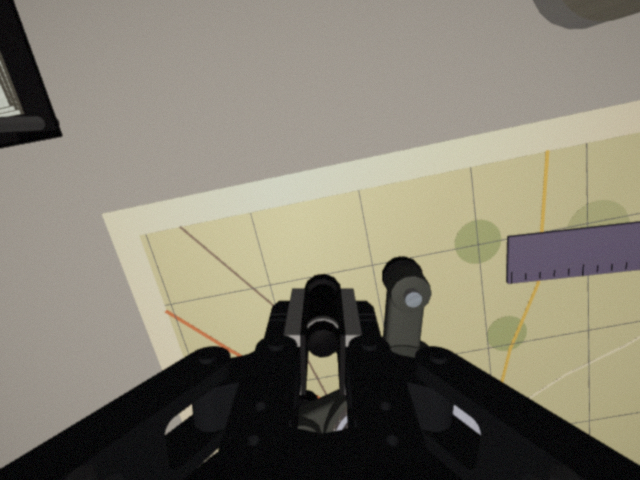

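```bash
cat > arc.py <<'E'
import sys
from h import *
from bench import monitor
def arc(phi1,yaw1,n,r=.059,z=.116,piv=(.4805,.2695)):
    o=monitor.get_obs();p=o['tcp_pos'].copy();R=Ro.from_rotvec(o['orientation'])
    m=R.as_matrix();y0=np.degrees(np.arctan2(m[1,1],m[0,1]));f0=np.degrees(np.arctan2(p[1]-piv[1],p[0]-piv[0]))
    print("now",o['clock'],p.round(4),"yaw",y0.round(1),"phi",f0.round(1),"r",np.hypot(p[0]-piv[0],p[1]-piv[1]).round(4),"F",o['contact_force'].round(1),"w",o['grip_width'].round(4),"q",o['joints'].round(2))
    for i in range(n):
        s=(i+1)/n;f=np.radians(f0+(phi1-f0)*s);a=np.radians(y0+(yaw1-y0)*s)
        t=np.array([piv[0]+r*np.cos(f),piv[1]+r*np.sin(f),p[2]+(z-p[2])*s])
        Y=np.array([np.cos(a),np.sin(a),0]);Z=np.array([0,0,-1.]);G=Ro.from_matrix(np.column_stack([np.cross(Y,Z),Y,Z]))
        print(R.inv().apply(t-p).round(4).tolist(),np.degrees((R.inv()*G).as_rotvec()).round(2).tolist()); p,R=t,G
a=list(map(float,sys.argv[1:]));arc(a[0],a[1],int(a[2]))
E
python3 arc.py 61 -33 7
```

```text
Traceback (most recent call last):
  File "arc.py", line 13, in <module>
    a=list(map(float,sys.argv[1:]));arc(a[0],a[1],int(a[2]))
                                    ~~~^^^^^^^^^^^^^^^^^^^^^
  File "arc.py", line 7, in arc
    print("now",o['clock'],p.round(4),"yaw",y0.round(1),"phi",f0.round(1),"r",np.hypot(p[0]-piv[0],p[1]-piv[1]).round(4),"F",o['contact_force'].round(1),"w",o['grip_width'].round(4),"q",o['joints'].round(2))
                                                                                                                                                             ^^^^^^^^^^^^^^^^^^^^^
AttributeError: 'float' object has no attribute 'round'
```

```bash
sed -i "s/o\['grip_width'\].round(4)/round(o['grip_width'],4)/" arc.py; python3 arc.py 61 -33 7
```

```text
now 16.875 [0.4673 0.3253 0.1173] yaw -10.1 phi 103.3 r 0.0574 F [-0.5  0.2 -1.5] w 0.0112 q [-1.04  0.47  0.42  1.94 -0.27  0.79 -0.65]
[0.0037, 0.0052, 0.0002] [0.01, -0.21, 3.27]
[0.0019, 0.0059, 0.0003] [0.0, 0.0, 3.27]
[0.0016, 0.006, 0.0003] [0.0, 0.0, 3.27]
[0.0013, 0.0061, 0.0003] [0.0, 0.0, 3.27]
[0.001, 0.0061, 0.0001] [0.0, 0.0, 3.27]
[0.0007, 0.0062, 0.0] [0.0, 0.0, 3.27]
[0.0004, 0.0062, 0.0] [0.0, 0.0, 3.27]
```

Request:
{"api": "drive_tool", "payload": {"commands": [{"linear": [0.003, 0.005, 0], "dr": [0, 0, 3], "jaw": 0.95}, {"linear": [0.002, 0.006, 0], "dr": [0, 0, 3], "jaw": 0.95}, {"linear": [0.002, 0.006, 0], "dr": [0, 0, 3], "jaw": 0.95}]}}

```text
clock: 17.25
tcp_pos: [0.4809, 0.3273, 0.1172]
orientation: [-2.559, -1.812, 0.01]
contact_force: [-6.7, -1.3, 4.4]
grip_width: 0.011
```

```bash
python3 arc.py 45 -41 7
```

```text
now 17.25 [0.4809 0.3273 0.1172] yaw -19.4 phi 89.6 r 0.0578 F [-6.7 -1.3  4.4] w 0.011 q [-1.05  0.5   0.46  1.9  -0.3   0.82 -0.77]
[0.0029, 0.0059, 0.0001] [-0.5, 0.11, 3.09]
[0.0014, 0.0064, 0.0003] [0.0, 0.0, 3.09]
[0.001, 0.0065, 0.0003] [0.0, 0.0, 3.09]
[0.0007, 0.0065, 0.0002] [0.0, 0.0, 3.09]
[0.0003, 0.0065, 0.0001] [0.0, 0.0, 3.09]
[-0.0001, 0.0066, 0.0] [0.0, 0.0, 3.09]
[-0.0004, 0.0065, 0.0] [0.0, 0.0, 3.09]
```

Request:
{"api": "drive_tool", "payload": {"commands": [{"linear": [0.002, 0.006, -0.0005], "dr": [-0.3, 0, 3], "jaw": 0.95}, {"linear": [0.001, 0.006, -0.0005], "dr": [0, 0, 3], "jaw": 0.95}, {"linear": [0.001, 0.0065, 0], "dr": [0, 0, 3], "jaw": 0.95}, {"linear": [0.001, 0.0065, 0], "dr": [0, 0, 3], "jaw": 0.95}, {"linear": [0, 0.0065, 0], "dr": [0, 0, 3], "jaw": 0.95}]}}

```text
clock: 17.88
tcp_pos: [0.5038, 0.3233, 0.1172]
orientation: [-2.772, -1.454, 0.023]
contact_force: [-4.3, 4.0, 1.2]
grip_width: 0.0106
```

```bash
python3 arc.py 20 -55 7
```

```text
now 17.875 [0.5038 0.3233 0.1172] yaw -34.6 phi 66.5 r 0.0586 F [-4.3  4.   1.2] w 0.0106 q [-1.05  0.54  0.52  1.86 -0.36  0.85 -0.95]
[0.0013, 0.0067, 0.0] [-0.94, 0.46, 2.91]
[0.0005, 0.0068, 0.0003] [0.0, 0.0, 2.91]
[0.0, 0.0068, 0.0003] [0.0, 0.0, 2.91]
[-0.0004, 0.0068, 0.0002] [0.0, 0.0, 2.91]
[-0.0008, 0.0068, 0.0001] [0.0, 0.0, 2.91]
[-0.0013, 0.0067, 0.0] [0.0, 0.0, 2.91]
[-0.0017, 0.0066, 0.0] [0.0, 0.0, 2.91]
```

Request:
{"api": "drive_tool", "payload": {"commands": [{"linear": [0.001, 0.0065, 0], "dr": [-0.5, 0.3, 3], "jaw": 0.95}, {"linear": [0, 0.0065, 0], "dr": [-0.3, 0.2, 3], "jaw": 0.95}, {"linear": [0, 0.0065, 0], "dr": [-0.2, 0, 3], "jaw": 0.95}, {"linear": [-0.0005, 0.0065, 0], "dr": [0, 0, 3], "jaw": 0.95}, {"linear": [-0.001, 0.0065, 0], "dr": [0, 0, 3], "jaw": 0.95}]}}

```text
clock: 18.5
tcp_pos: [0.5222, 0.3117, 0.1173]
orientation: [-2.938, -1.076, 0.006]
contact_force: [-2.3, 6.2, -2.1]
grip_width: 0.01
```

```bash
python3 arc.py 20 -58 5
```

```text
now 18.5 [0.5222 0.3117 0.1173] yaw -49.8 phi 45.3 r 0.0594 F [-2.3  6.2 -2.1] w 0.01 q [-1.06  0.56  0.59  1.85 -0.42  0.86 -1.14]
[-0.0001, 0.0052, 0.0002] [-0.74, -0.03, 1.65]
[-0.0001, 0.0052, 0.0004] [0.0, 0.0, 1.65]
[-0.0004, 0.0052, 0.0004] [0.0, 0.0, 1.65]
[-0.0007, 0.0052, 0.0002] [0.0, 0.0, 1.65]
[-0.001, 0.0051, 0.0001] [0.0, 0.0, 1.65]
```

```bash
python3 - <<'E'
from h import *
from bench import viewer
cv2.imwrite("pics/w10.png",viewer.grab_frame("wrist")[:,:,::-1])
crop("pics/w10.png","pics/w10c.png",200,230,260,200,3)
E
```

```text
(no output)
```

View pics/w10c.png

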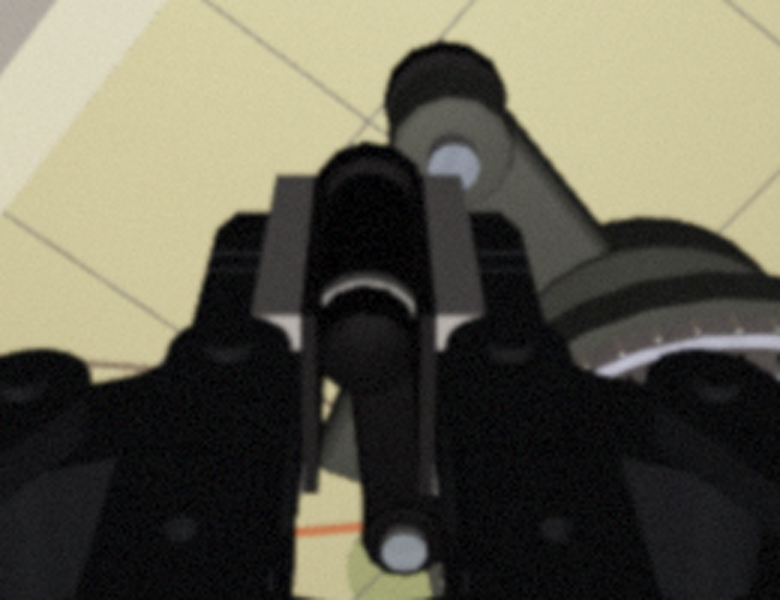

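Request:
{"api": "drive_tool", "payload": {"commands": [{"linear": [0, 0, 0], "dr": [-0.7, 0, 0], "jaw": 0.7}, {"linear": [0.006, 0, 0], "dr": [0, 0, 0], "jaw": 0.7}, {"linear": [0, 0, 0], "dr": [0, 0, 0], "jaw": 0.95}, {"linear": [0, 0, 0], "dr": [0, 0, 0], "jaw": 0.95}, {"linear": [0, 0, 0], "dr": [0, 0, 0], "jaw": 0.95}]}}

```text
clock: 19.18
tcp_pos: [0.5285, 0.3157, 0.118]
orientation: [-2.951, -1.077, -0.004]
contact_force: [0.1, 1.2, 0.2]
grip_width: 0.0104
```

```bash
sed -i 's/r=.059/r=.064/' arc.py; python3 arc.py 20 -65 5;  python3 - <<'E'
from h import *
from bench import viewer
cv2.imwrite("pics/w11.png",viewer.grab_frame("wrist")[:,:,::-1])
crop("pics/w11.png","pics/w11c.png",200,230,260,200,3)
E
```

```text
now 19.175 [0.5285 0.3157 0.118 ] yaw -49.9 phi 43.9 r 0.0666 F [0.1 1.2 0.2] w 0.0104 q [-1.07  0.57  0.6   1.83 -0.41  0.86 -1.15]
[-0.0024, 0.0055, 0.0004] [0.05, -0.15, 3.02]
[-0.0, 0.0053, 0.0006] [0.0, 0.0, 3.02]
[-0.0002, 0.0053, 0.0006] [0.0, 0.0, 3.02]
[-0.0004, 0.0053, 0.0003] [0.0, 0.0, 3.02]
[-0.0005, 0.0053, 0.0001] [0.0, 0.0, 3.02]
```

View pics/w11c.png

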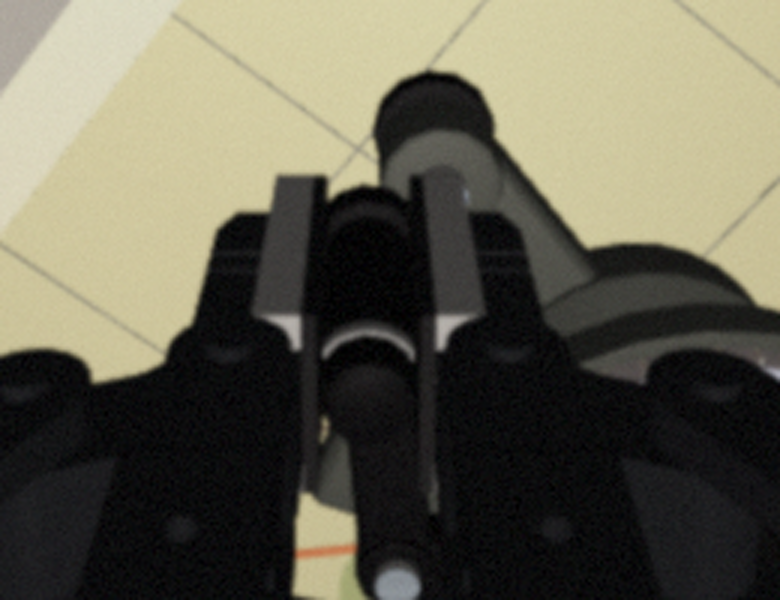

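Request:
{"api": "drive_tool", "payload": {"commands": [{"linear": [0, 0.006, 0], "dr": [0, 0, 3], "jaw": 0.95}, {"linear": [0, 0.006, 0], "dr": [0, 0, 3], "jaw": 0.95}, {"linear": [0, 0.006, 0], "dr": [0, 0, 3], "jaw": 0.95}, {"linear": [0, 0.006, 0], "dr": [0, 0, 3], "jaw": 0.95}]}}

```text
clock: 19.73
tcp_pos: [0.5395, 0.3011, 0.1179]
orientation: [-3.044, -0.743, 0.002]
contact_force: [-2.3, 4.5, 1.9]
grip_width: 0.0105
```

```bash
python3 arc.py 18 -70 3
```

```text
now 19.725 [0.5395 0.3011 0.1179] yaw -62.6 phi 28.1 r 0.0669 F [-2.3  4.5  1.9] w 0.0105 q [-1.07  0.59  0.65  1.83 -0.46  0.88 -1.29]
[-0.003, 0.0038, 0.0006] [-0.51, -0.04, 2.48]
[-0.0001, 0.0038, 0.0008] [0.0, 0.0, 2.48]
[-0.0002, 0.0038, 0.0004] [0.0, 0.0, 2.48]
```

Request:
{"api": "drive_tool", "payload": {"commands": [{"linear": [-0.001, 0.005, 0], "dr": [-0.3, 0, 2.5], "jaw": 0.95}, {"linear": [-0.001, 0.004, 0], "dr": [-0.2, 0, 2.5], "jaw": 0.95}]}}

```text
clock: 19.98
tcp_pos: [0.5423, 0.295, 0.1181]
orientation: [-3.079, -0.6, -0.004]
contact_force: [1.0, 5.2, -2.4]
grip_width: 0.0107
```

Request:
{"api": "drive_tool", "payload": {"commands": [{"linear": [-0.0005, 0.004, 0], "dr": [0, 0, 2], "jaw": 0.95}, {"linear": [-0.0005, 0.004, 0], "dr": [0, 0, 1], "jaw": 0.95}]}}

```text
clock: 20.23
tcp_pos: [0.5437, 0.2915, 0.118]
orientation: [-3.089, -0.511, -0.005]
contact_force: [-3.0, 12.0, -0.1]
grip_width: 0.0108
```

```bash
python3 arc.py 18 -70 1
```

```text
now 20.225 [0.5437 0.2915 0.118 ] yaw -71.2 phi 19.2 r 0.0669 F [-3.  12.  -0.1] w 0.0108 q [-1.08  0.6   0.69  1.84 -0.49  0.88 -1.4 ]
[-0.0029, 0.0014, 0.002] [-0.55, -0.28, -1.22]
```

Request:
{"api": "drive_tool", "payload": {"commands": [{"linear": [0, 0.004, 0], "dr": [0, 0, 0], "jaw": 0.95}, {"linear": [0, 0.004, 0], "dr": [0, 0, 0], "jaw": 0.95}, {"linear": [0, 0.004, 0], "dr": [0, 0, 0], "jaw": 0.95}]}}

```text
clock: 20.6
tcp_pos: [0.5437, 0.2917, 0.1179]
orientation: [-3.075, -0.51, 0.001]
contact_force: [-4.3, 10.6, 1.7]
grip_width: 0.0106
```

```bash
python3 arc.py 18 -70 1; python3 - <<'E'
from h import *
from bench import viewer
for n in("scene","wrist"): cv2.imwrite(f"pics/{n}3.png",viewer.grab_frame(n)[:,:,::-1])
crop("pics/scene3.png","pics/s3c.png",300,200,200,150,4)
E
```

```text
now 20.6 [0.5437 0.2917 0.1179] yaw -71.2 phi 19.4 r 0.067 F [-4.3 10.6  1.7] w 0.0106 q [-1.07  0.59  0.68  1.84 -0.51  0.88 -1.39]
[-0.003, 0.0016, 0.0019] [-1.4, -0.2, -1.15]
```

View pics/s3c.png

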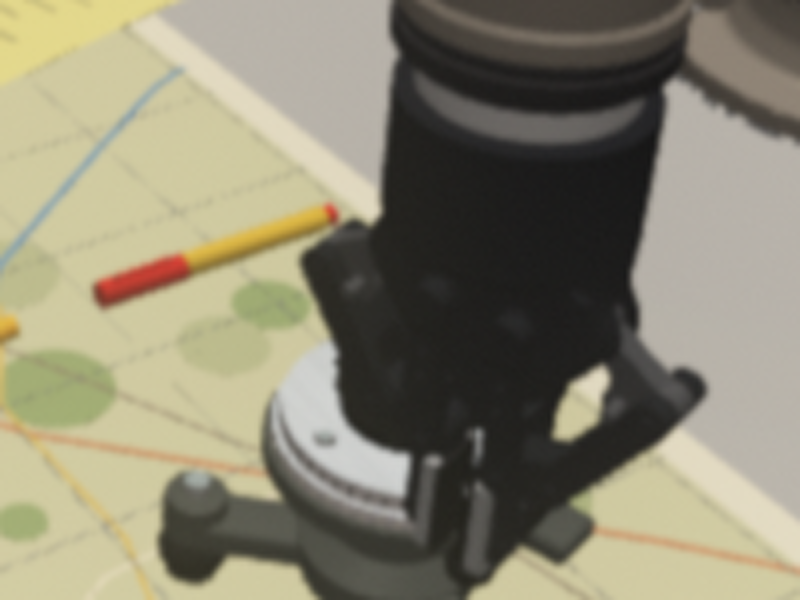

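View pics/wrist3.png

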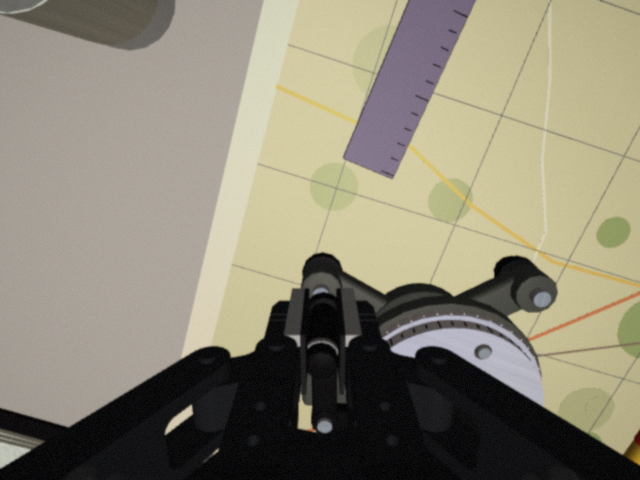

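Request:
{"api": "drive_tool", "payload": {"commands": [{"linear": [0, 0.006, 0], "dr": [-1, 0, 0], "jaw": 0.95}, {"linear": [0, 0.006, 0], "dr": [0, 0, 0], "jaw": 0.95}, {"linear": [0, 0.001, 0], "dr": [0, 0, 0], "jaw": 0.7}, {"linear": [0, 0, 0], "dr": [0, 0, 0], "jaw": 0.6}, {"linear": [0, 0, 0], "dr": [0, 0, 0], "jaw": 0.6}, {"linear": [0, 0, -0.02], "dr": [0, 0, 0], "jaw": 0.6}, {"linear": [0, 0, -0.03], "dr": [0, 0, 0], "jaw": 0.6}, {"linear": [0, 0, -0.04], "dr": [0, 0, 0], "jaw": 0.6}]}}

```text
clock: 21.7
tcp_pos: [0.5446, 0.2843, 0.2099]
orientation: [-3.086, -0.504, 0.008]
contact_force: [1.0, -0.6, 0.3]
grip_width: 0.0342
```

```bash
python3 plan.py 0.46 0.29 0.3 -70 4
```

```text
now 21.7 [0.5446 0.2843 0.2099] yaw y -71.46 F [ 0.96 -0.59  0.27] w 0.0342 q [-1.13  0.49  0.76  1.77 -0.4   1.05 -1.46]
([-0.0196, -0.0084, -0.0223], [-0.22, 0.03, -0.36])
([-0.0196, -0.0085, -0.0224], [-0.22, 0.03, -0.36])
([-0.0195, -0.0085, -0.0225], [-0.22, 0.03, -0.36])
([-0.0195, -0.0085, -0.0224], [-0.22, 0.03, -0.36])
```

Request:
{"api": "drive_tool", "payload": {"commands": [{"linear": [-0.02, -0.005, -0.022], "dr": [0, 0, 0], "jaw": 0.6}, {"linear": [-0.025, -0.005, -0.022], "dr": [0, 0, 0], "jaw": 0.6}, {"linear": [-0.025, -0.005, -0.015], "dr": [0, 0, 0], "jaw": 0.6}, {"linear": [-0.025, -0.005, -0.01], "dr": [0, 0, 0], "jaw": 0.6}, {"linear": [0, 0, 0], "dr": [0, 0, 0], "jaw": 0.6}]}}

```text
clock: 22.32
tcp_pos: [0.451, 0.2687, 0.2907]
orientation: [-3.082, -0.49, -0.009]
contact_force: [0.5, 0.1, 0.2]
grip_width: 0.0345
```

```bash
python3 - <<'E'
from h import *
from bench import viewer,monitor
c=cal("wrist")
for n in("scene","wrist","top"): cv2.imwrite(f"pics/{n}4.png",viewer.grab_frame(n)[:,:,::-1])
crop("pics/scene4.png","pics/s4c.png",300,200,200,150,4)
print(monitor.get_obs()['tcp_pos'])
E
```

```text
[0.45214166 0.26879714 0.28944211]
```

View pics/s4c.png

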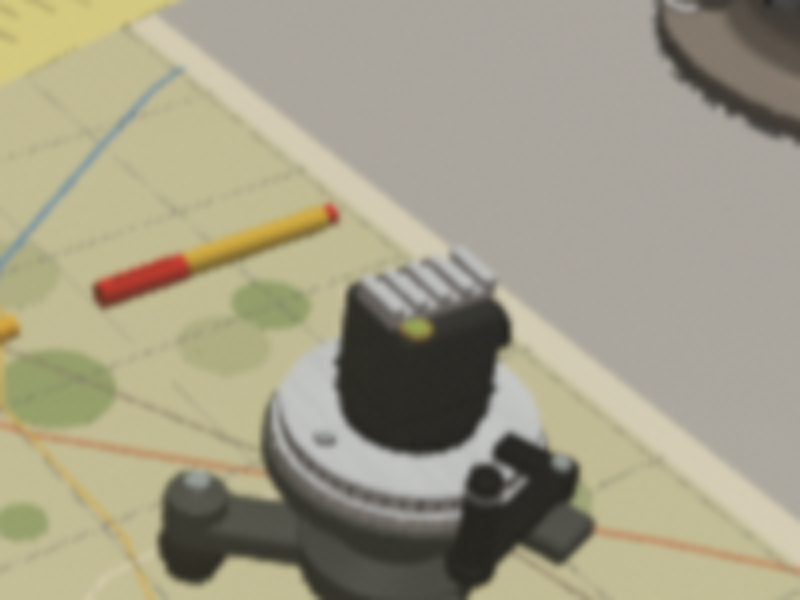

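View pics/wrist4.png

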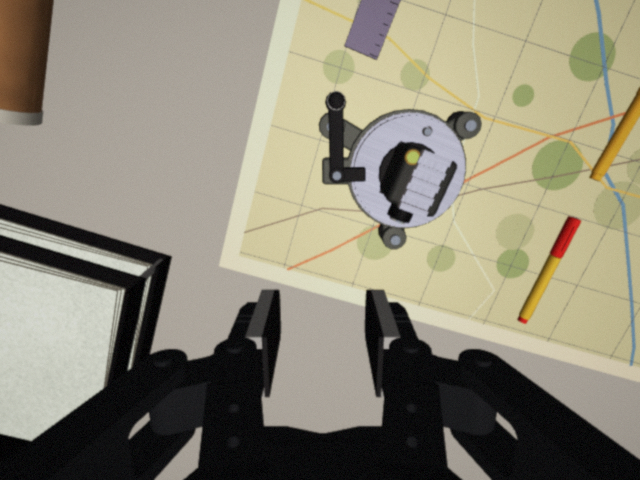

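View pics/top4.png

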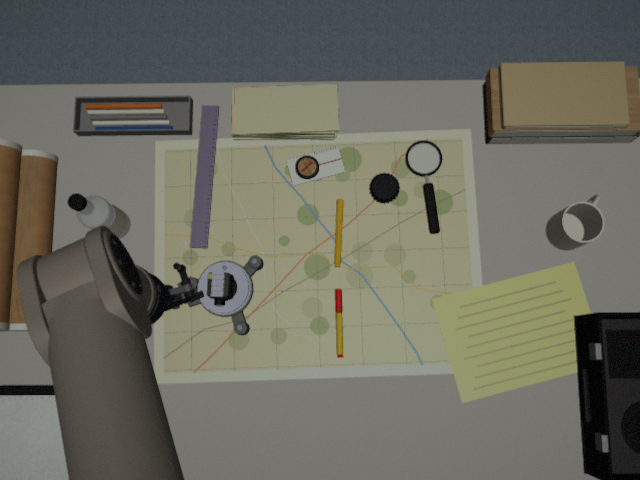

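```bash
python3 - <<'E'
from h import *
c=cal("wrist")
k=ray(c,(336,101),.144);p=ray(c,(337,176),.107);s=ray(c,(409,168.5),.098)
print(k,p,np.degrees(np.arctan2(*(k-p)[1::-1])),np.linalg.norm((k-p)[:2]))
S=cal("scene");g=lambda q:full(300,200,4,q)
k=ray(S,g((488,478)),.144);p=ray(S,g((561,463)),.107)
print(k,p,np.degrees(np.arctan2(*(k-p)[1::-1])),np.linalg.norm((k-p)[:2]))
crop("pics/wrist4.png","pics/w4z.png",310,80,170,170,4)
E
```

```text
[0.53471306 0.28983263 0.144     ] [0.4800281  0.27005165 0.107     ] 19.88638398753759 0.05815266435006494
[0.53779893 0.29082896 0.144     ] [0.48038068 0.26775998 0.107     ] 21.888827456125817 0.06187918196123098
```

View pics/w4z.png

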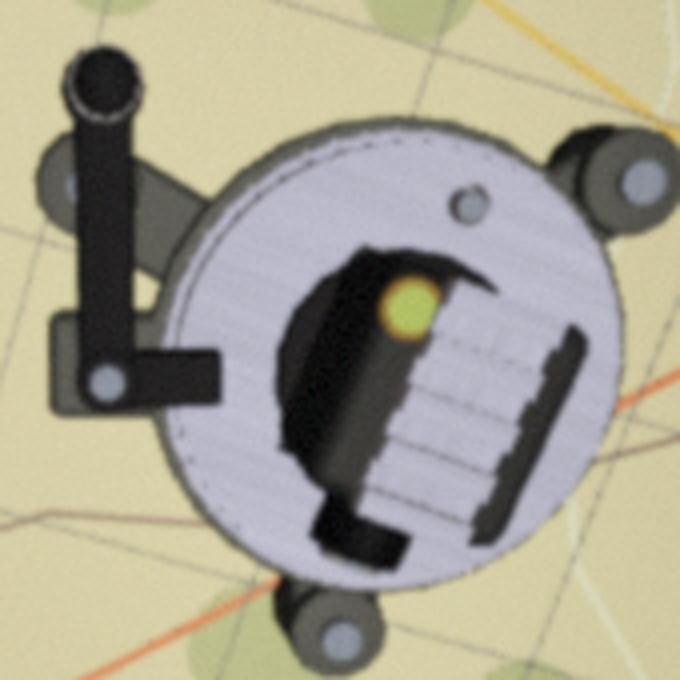

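```bash
python3 - <<'E'
from bench import monitor,job
print(monitor.get_obs()['contact_force']); print(job.hand_in())
E
```

```text
[ 0.21994346  0.38088415 -0.52802022]
the job is handed in; nothing more can be done
None
```

The sighting base is mounted on the stand with the pin in its hole, and the latch is closed over the flange. I handed the job in at about 22.5 s of the 72 s allowed.

**Mounting:** I lowered the base over the spigot until the flange touched the pin, at a tool height of 124.9 mm. I then turned it under light load, with about 15 N on the pin at most, until the load dropped away. It went down the last 8.6 mm or so to contact at 116.3 mm. I opened the gripper and backed off.

**Latch:** I gripped the lever's post and swung it clockwise. About halfway, the post had worked towards the edge of the pads, so I opened, moved over and gripped again. I continued until it would not move further with about 11 N applied, then released it and moved clear.

**Last checks:**
- **Base:** The pin shows in the flange hole, and the flange looks flush on the stand. The drop was about 0.4 mm short of the nominal 9 mm, which is within the measurement noise.
- **Latch:** The nose lies over the flange rim. The post direction measured 19.9° in the wrist camera and 21.9° in the scene camera, against about 20.5° expected when closed. The 2° difference between the two is about what the stated camera calibration error would give.
- **Surroundings:** The robot is touching nothing, with the force reading near zero, and nothing else on the table looks moved in the top view.

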